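Close a plaster casting mould in the rack press

TASK

Gently stand the loose plaster mould half upright in the blue press, between the rubber pad and the other half and with its pouring notch facing the other half's. Then wind the red-spoked capstan clockwise (seen from above), pushing spoke after spoke, until the two halves are pressed together snugly against the end stop and the capstan has clearly stiffened; do not squeeze harder than that or the plaster cracks. Let go and leave the press clamped, with the pottery and tools around it where they stand.

Things in the scene. Friction and masses are not known exactly. Their poses are not given: they have to be found in the camera images.
- press: blue bench press fixed to the table, placed and turned differently each time. Origin on the table under the capstan's axis, z up; its bed runs along its +y. Base 140 mm wide (x +-70), y -70 to +320, 45 mm high; gear box 100 mm wide, y -60 to +50, up to z 120
- bed (a point): on the press's bed top, press x 0, y 150, z 45 mm. Two rails stand 15 mm above the bed along y 110 to 260, 96 mm apart inside (x +-48), to guide the 90 mm wide halves. A steel end stop (100 mm wide, 85 mm high) closes the bed; its face is set differently each time, at y 264 to 276, not reported
- hub (a point): capstan's centre on its upright axis at spoke height, 150 mm up. Hub 48 mm wide, up to z 182, nothing above. Dry friction holds the capstan where it is left: turning it free takes about 0.65 N m (8 N at 80 mm from the axis), a little more while halves are slid along. Snug, 25 N of squeeze, takes about 1.1 N m (14 N at 80 mm); plaster cracks above 55 N (about 1.6 N m)
- capstan (a joint): capstan angle (rad), 0 to 0.9 at the start, growing clockwise seen from above, at most 6.0. Four level spokes 90 degrees apart, 17 mm thick with red sleeves, reaching 97 mm from the axis. At angle a they point at -a, 90deg-a, 180deg-a, 270deg-a from the press's +x (anticlockwise positive). Clockwise closes: the pad moves 18 mm per rad along the press's +y
- spoke_tip (a point): outer end of the spoke that lies along the press's +x at capstan angle 0. A hand that pauses in mid push feels 0.1 to 0.4 N m less than while it moves
- pad_face (a point): centre of the black rubber pad's face (80 mm wide, 72 mm high) that pushes the front half. Press frame: y = 85 mm + 18 mm per rad of capstan angle, z = 86. Springs of about 8 N per mm behind it: with both halves against the stop the capstan's torque climbs by 2.6 N m per rad (0.018 N m per newton of squeeze)
- front_half: loose white plaster mould half, standing on the table: 90 mm wide (x), 48 mm thick (y), 100 mm high (z), about 0.5 kg (0.35 to 0.65); origin at the centre of its underside. Its parting face is on its +y side, with a pouring notch in the top of that face, 36 mm wide, 18 mm deep, 14 mm down from the top. In the press its +y must point along the press's +y
- front_half_face (a point): centre of the front half's parting face (24 mm from its mid plane, 50 mm up)
- back_half: the other white plaster half, same size, standing loose on the press bed between the rails, 4 to 16 mm short of the end stop, so it slides when pushed; parting face with its notch on its own -y side, towards the pad; axes parallel to the press's; origin at the centre of its underside
- back_half_face (a point): centre of the back half's parting face (24 mm from its mid plane, 50 mm up)
- mug_a: bystander: grey unfired mug, 76 mm wide, 85 mm high, with an ear; origin at the centre of its underside
- mug_b: bystander: grey unfired mug, 76 mm wide, 85 mm high, with an ear; origin at the centre of its underside
- bowl: bystander: grey unfired bowl, 110 mm wide, 50 mm high; origin at the centre of its underside
- vase: bystander: small grey unfired vase, 84 mm wide, 105 mm high; origin at the centre of its underside
- pot_lid: bystander: grey unfired pot lid with a knob, 100 mm wide, 42 mm high; origin at the centre of its underside
- jar: bystander: amber glass jar with a white cap, 60 mm wide, 75 mm high; origin at the centre of its underside
- brush: bystander: small brush lying flat
Not all that is in view belongs to the job. Leave any green or turquoise look-alike of the back_half alone.

How it is judged:
By the outcome, as a careful person would: the job done as asked, in the order asked, and still so for the second after the job is handed in, with the robot touching nothing.
It also fails if it takes over 72 s, if anything falls off the work surface, if the arm or the gripper's body presses on something with over 40 N, if the wrist force passes 120 N, or if a joint passes its speed limit or range.

ROBOT

A 7-joint arm with a two-finger parallel gripper is mounted at the origin on the work surface. World frame = base frame: x ahead of the robot, y to its left, z up, the work surface at z = 0. Lengths are in m, angles in rad, forces in N, time in s.
With the tool pointing down it reaches from about 0.4 to 0.85 m from the base axis. Payload 4.5 kg.
Tool frame: the origin (TCP) lies midway between the tips of the shut fingers; the grasp point (between the pads) lies 19 mm behind it (env.grip_depth is the distance from the TCP to the grasp point, in m); z points along the fingers, y is the direction in which the jaws open and shut (so a half turn about z gives the same grasp; the last joint's range is limited). The gripper opens to 85 mm and grips with 20 to 120 N. Pads are 22 mm wide; open, the fingers measure 114 mm over their backs; the gripper's body (76 mm by 85 mm) begins 54 mm behind the grasp point. The pads swing forward as they close: fully open they stand 13 mm farther back than shut.
Start: joints at [1.269, 0.689, -0.195, 1.565, 0.157, 0.902, -0.215], TCP at [0.206, -0.59, 0.231] pointing down, gripper open.
Joint ranges: [-3.01, 3.01], [-0.46, 2.08], [-1.47, 1.51], [0.13, 2.56], [-1, 4.14], [0.04, 2.09], [-2.66, 2.66]. Speed limits (rad/s): [2.57, 2.57, 3.14, 3.14, 3.14, 3.14, 3.14].

INTERFACE

Orientations are given as a unit quaternion [w, x, y, z].
In Python, from station import readout, imaging, env gives the robot as it stands. The module is installed in compiled form; this text tells all that it offers.
- The arm moves only by the tool step_arm, never from a script. Its argument "deltas" is a list that holds one entry, the list of rows, each a list of 7 numbers: the turn, a rotation vector about the tool's x, y, z each as a share of 45 degrees, from -1 to 1, then the shift along the tool's x, y, z each as a share of 300 mm, from -1 to 1, then the opening, from -1 (shut) to 1 (fully open). In form: [[[wx, wy, wz, x, y, z, claw], ...]]. A call has exactly 8 rows; each row is the pose to reach, as a shift and turn from the pose commanded when the call began, along the tool's axes at that moment; what a row does not reach only later rows make up. A row lasts 1/8 s, in which the tool goes at most 62.5 mm and 10.7 degrees, less where a joint would pass 70% of its speed; a pose out of reach is approached as far as the arm can. A call with a number of a shift or a turn outside -1 to 1 is refused whole. A call with a gripper value outside its range is refused whole. The fingers move at their own pace and stop on an object; the grip force is fixed at half the most. Time passes only in rows, so rows that repeat a pose let the fingers close, or fill a call up. It gives the time, the measured TCP pose, the force and the opening at its end, in the units of the state.
- readout.sense(): the state, without advancing time (a new reading comes with each control period).
- imaging.get_image(name): name is "scene" or "top" or "wrist"; returns a dict with "pixels" (384x512x3 uint8, red, green, blue), "fovy" (degrees; the focal length in pixels is half the picture's height over the tangent of half this angle, whatever the lens; pixels are square), "cx", "cy" (the principal point, pixels), "pose" (4x4, takes a point from camera to world coordinates). Camera axes: x right, y up, looking along -z (the intrinsics and any distortion apply to the point x, -y, -z); pixel columns grow to the right and rows downward; lengths in m; the calibration is good to about 2 mm. A picture is of the moment at which its call begins. There is no depth.
- env.sign_off(): hands the job in, once; it reports no verdict.
The state is a dict: "time_s": time; "qpos": joint angles; "joint_vel": joint speeds; "effort": joint torques, N m; "tool_pos": TCP position; "eef_rot": TCP orientation; "wrist_force": force on the tool from outside, world axes, zero at the start; "moment": the same for the moment, N m; "opening": finger opening in m.
Only numpy, scipy, OpenCV 4.12 (cv2) and the standard library are available. Lean on these libraries where they do the work, as an engineer would, in place of code of your own. Each camera call takes 0.05 s, during which the arm holds its last target.

## Working session

There is one attempt and no reset: what is moved stays moved. The work goes in short steps, Python scripts to look and compute and a tool call to move; the robot and the scene stay as the last step left them, time stands still between calls to the robot, and variables do not carry over. Pictures are saved under pics/ and viewed, and the job is handed in when it is done.

Besides the shell and the picture viewer there is one more tool, called as a command line: name --argument value ..., lists and objects as JSON in quotes. step_arm: Moves the arm, as the interface text tells. Its arguments: {"type":"object","properties":{"deltas":{"type":"array"}},"required":["deltas"]}

```bash
ls; mkdir -p pics; python3 - <<'E'
from station import readout, imaging, env
import cv2, numpy as np
s=readout.sense(); print({k:np.round(v,3).tolist() for k,v in s.items()}, env.grip_depth)
for n in ["scene","top","wrist"]:
    im=imaging.get_image(n); print(n,im['fovy'],im['cx'],im['cy'],[k for k in im],np.round(im['pose'],4).tolist())
    cv2.imwrite(f'pics/{n}0.png',im['pixels'][:,:,::-1])
E
```

```text
pics
{'time_s': 0.0, 'qpos': [1.269, 0.69, -0.195, 1.566, 0.157, 0.902, -0.215], 'joint_vel': [0.001, -0.002, -0.001, -0.001, 0.0, 0.001, -0.001], 'effort': [-0.001, -53.961, -1.266, -15.854, 0.009, 0.009, 0.0], 'tool_pos': [0.206, -0.589, 0.23], 'eef_rot': [-0.001, 0.986, 0.167, -0.0], 'wrist_force': [-0.521, -0.091, -0.401], 'moment': [0.028, 0.051, -0.023], 'opening': 0.086} 0.0187
scene 44.2293209837997 249.30377037939144 192.2849518633936 ['pixels', 'fovy', 'cx', 'cy', 'pose'] [[0.3064, -0.7081, 0.6361, 1.4486], [0.9518, 0.2346, -0.1974, -0.2799], [-0.0095, 0.666, 0.7459, 1.173], [0.0, 0.0, 0.0, 1.0]]
top 45.928131173814165 260.4114188364286 192.78065063270023 ['pixels', 'fovy', 'cx', 'cy', 'pose'] [[0.001, 0.998, -0.0625, 0.4507], [-0.9999, 0.0018, 0.0122, 0.0294], [0.0123, 0.0625, 0.998, 1.5835], [0.0, 0.0, 0.0, 1.0]]
wrist 66.49660272307844 250.44941520069526 193.29819398610312 ['pixels', 'fovy', 'cx', 'cy', 'pose'] [[0.3302, 0.9048, 0.269, 0.2752], [-0.9439, 0.3169, 0.0928, -0.565], [-0.0013, -0.2845, 0.9587, 0.3735], [0.0, 0.0, 0.0, 1.0]]
```

View pics/scene0.png

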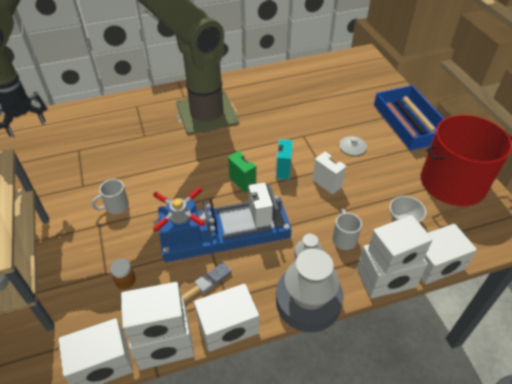

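View pics/top0.png

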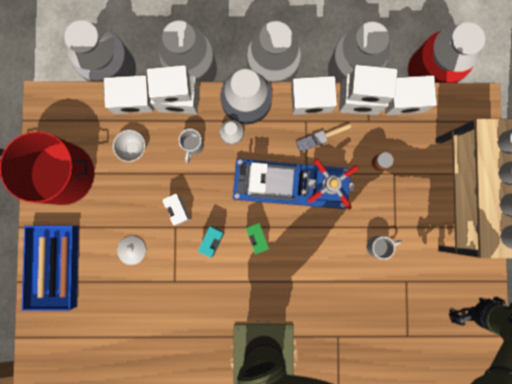

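View pics/wrist0.png

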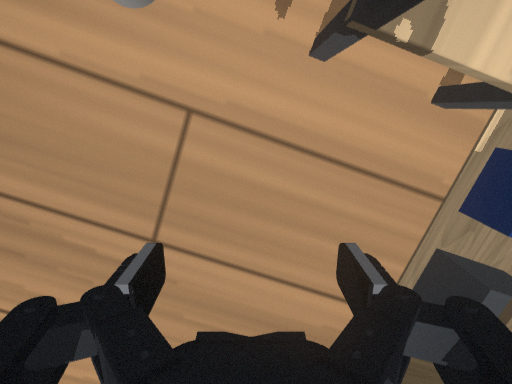

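```bash
cat > h.py <<'E'
from station import readout, imaging, env
import cv2, numpy as np
from scipy.spatial.transform import Rotation as R
class Cam:
    def __init__(s,n):
        im=imaging.get_image(n); s.px=im['pixels']; s.P=np.array(im['pose']); s.cx=im['cx']; s.cy=im['cy']
        s.f=s.px.shape[0]/2/np.tan(np.radians(im['fovy'])/2)
    def ray(s,u,v):
        d=np.array([(u-s.cx)/s.f,-(v-s.cy)/s.f,-1.]); return s.P[:3,3],s.P[:3,:3]@d
    def at(s,u,v,z):
        o,d=s.ray(u,v); return o+d*(z-o[2])/d[2]
    def proj(s,p):
        q=s.P[:3,:3].T@(np.asarray(p)-s.P[:3,3]); return np.array([s.cx+s.f*q[0]/-q[2], s.cy-s.f*q[1]/-q[2]])
    def crop(s,x0,y0,x1,y1,k,fn,dots=()):
        c=cv2.resize(s.px[y0:y1,x0:x1,::-1].copy(),None,fx=k,fy=k,interpolation=cv2.INTER_CUBIC)
        for d in dots: cv2.circle(c,(int((d[0]-x0+.5)*k),int((d[1]-y0+.5)*k)),2,(255,0,255),-1)
        cv2.imwrite(fn,c)
def tri(c1,p1,c2,p2):
    o1,d1=c1.ray(*p1); o2,d2=c2.ray(*p2)
    t=np.linalg.lstsq(np.c_[d1,-d2],o2-o1,rcond=None)[0]
    a=o1+d1*t[0]; b=o2+d2*t[1]; return (a+b)/2, np.linalg.norm(a-b)
E
python3 - <<'E'
from h import *
t=Cam('top'); s=Cam('scene')
t.crop(150,140,370,270,3.6,'pics/t1.png'); s.crop(140,130,360,270,3.6,'pics/s1.png')
# white half, table neighbourhood
for c,b in((t,(160,190,195,230)),(s,(305,145,350,200))):
    c.crop(*b,12,'pics/w%d.png'%(c is s))
E
```

```text
(no output)
```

View pics/t1.png

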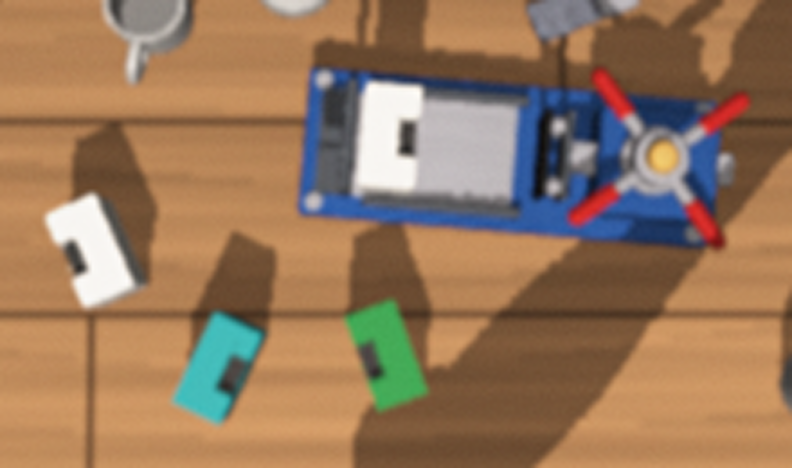

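View pics/s1.png

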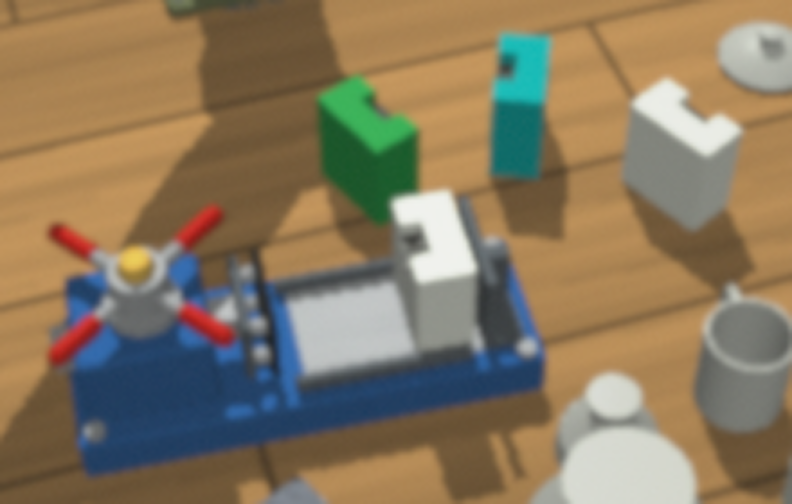

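View pics/w0.png

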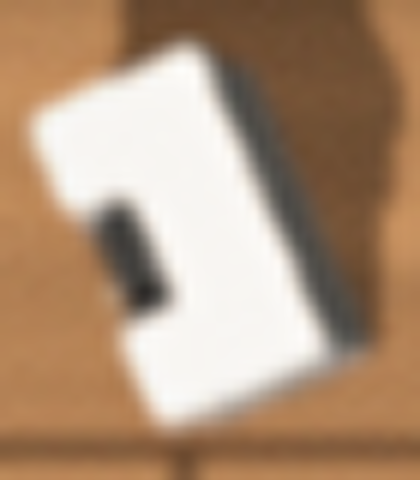

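View pics/w1.png

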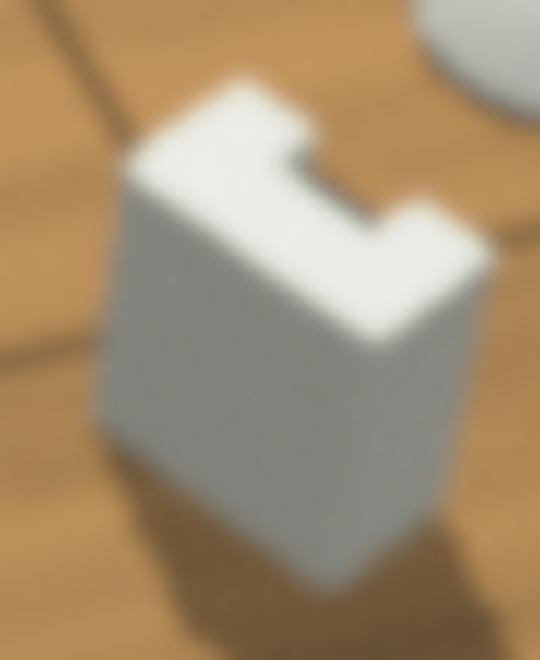

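```bash
python3 - <<'E'
from h import *
t=Cam('top'); s=Cam('scene')
for c,nm,box in((t,'top',(150,140,370,270)),(s,'scene',(140,130,360,280))):
    hsv=cv2.cvtColor(c.px,cv2.COLOR_RGB2HSV); H,S,V=[hsv[...,i].astype(int) for i in range(3)]
    m=np.zeros(H.shape,bool); m[box[1]:box[3],box[0]:box[2]]=1
    white=(S<40)&(V>215)&m; red=((H<6)|(H>174))&(S>170)&(V>120)&m; yel=(H>15)&(H<30)&(S>120)&(V>190)&m; blue=(H>100)&(H<125)&(S>140)&m
    for n,k,z,mn in(('white',white,.1,40),('red',red,.15,15),('blue',blue,.045,200)):
        N,L,st,ce=cv2.connectedComponentsWithStats(k.astype(np.uint8))
        for i in range(1,N):
            if st[i,4]<mn: continue
            cs,_=cv2.findContours((L==i).astype(np.uint8),cv2.RETR_EXTERNAL,cv2.CHAIN_APPROX_NONE)
            r=cv2.minAreaRect(cs[0]); b=cv2.boxPoints(r)
            print(nm,n,st[i,4],ce[i].round(1),'world',c.at(*ce[i],z).round(4),'size',[round(np.linalg.norm(c.at(*b[j],z)-c.at(*b[j+1],z))*1000,1) for j in(0,1)],'box',b.round(1).tolist() if nm=='top' else '')
E
```

```text
top white 388 [257.  177.7] world [0.5934 0.0226 0.1   ] size [np.float64(93.5), np.float64(53.4)] box [[248.60000610351562, 191.0], [251.1999969482422, 162.6999969482422], [267.29998779296875, 164.1999969482422], [264.79998779296875, 192.39999389648438]]
top white 348 [175. 209.] world [0.49   0.2902 0.1   ] size [np.float64(47.5), np.float64(90.9)] box [[162.10000610351562, 199.60000610351562], [175.39999389648438, 193.6999969482422], [186.60000610351562, 219.10000610351562], [173.1999969482422, 225.0]]
top red 74 [319.2 164.8] world [ 0.6303 -0.1754  0.15  ] size [np.float64(16.7), np.float64(47.2)] box [[312.79998779296875, 160.6999969482422], [316.8999938964844, 157.60000610351562], [325.79998779296875, 169.39999389648438], [321.6000061035156, 172.5]]
top red 67 [351.6 170.6] world [ 0.6118 -0.2786  0.15  ] size [np.float64(45.5), np.float64(15.9)] box [[344.29998779296875, 172.5], [356.1000061035156, 164.60000610351562], [358.79998779296875, 168.8000030517578], [347.1000061035156, 176.60000610351562]]
top red 54 [314.3 196.5] world [ 0.5289 -0.1591  0.15  ] size [np.float64(43.
[... 915 characters left out ...]
.1064 0.1   ] size [np.float64(25.2), np.float64(24.1)] box 
scene white 435 [308.7 262.5] world [0.8241 0.078  0.1   ] size [np.float64(81.2), np.float64(61.3)] box 
scene red 67 [195.1 192.3] world [ 0.5267 -0.1589  0.15  ] size [np.float64(42.3), np.float64(17.9)] box 
scene red 44 [159.5 196.4] world [ 0.5098 -0.2603  0.15  ] size [np.float64(13.1), np.float64(39.1)] box 
scene red 54 [197.  219.9] world [ 0.6282 -0.1778  0.15  ] size [np.float64(12.4), np.float64(45.1)] box 
scene red 65 [159.9 224.3] world [ 0.6109 -0.2782  0.15  ] size [np.float64(45.9), np.float64(14.4)] box 
scene blue 2450 [207.6 238.9] world [ 0.6231 -0.1543  0.045 ] size [np.float64(398.9), np.float64(154.9)] box
```

```bash
cat >> h.py <<'E'
def state():
    s=readout.sense(); p=np.array(s['tool_pos']); q=s['eef_rot']; return s,p,R.from_quat([q[1],q[2],q[3],q[0]])
def delta(p0,R0,p,jaw):
    """row values for TCP p, tool straight down, tool y axis at world angle jaw (deg)"""
    j=np.radians(jaw); y=np.array([np.cos(j),np.sin(j),0]); z=np.array([0,0,-1.]); x=np.cross(y,z)
    Rt=R.from_matrix(np.c_[x,y,z]); w=(R0.inv()*Rt).as_rotvec()/(np.pi/4); d=R0.inv().apply(np.array(p)-p0)/.3
    return np.r_[w,d].round(4)
E
python3 - <<'E'
from h import *
t=Cam('top'); s=Cam('scene')
b=np.array([[162.1,199.6],[175.4,193.7],[186.6,219.1],[173.2,225.0]])
W=np.array([t.at(*q,.1) for q in b]); print('front c',W.mean(0)); e=W[1]-W[2]; n=W[0]-W[1]; print(np.degrees(np.arctan2(e[1],e[0])),np.degrees(np.arctan2(n[1],n[0]))-90)
b=np.array([[248.6,191.0],[251.2,162.7],[267.3,164.2],[264.8,192.4]])
W=np.array([t.at(*q,.145) for q in b]); print('back c',W.mean(0)); e=W[1]-W[0]; n=W[1]-W[2]; print(np.degrees(np.arctan2(e[1],e[0])),np.degrees(np.arctan2(n[1],n[0]))-90)
a=np.radians(-5.1); X=np.array([np.cos(a),np.sin(a)]);Y=np.array([-X[1],X[0]]); h=np.array([.570,-.218]); d=W.mean(0)[:2]-h; print('back in press',d@X,d@Y)
_,p,R0=state()
for P in([.42,-.25,.28],[.45,.05,.28],[.49,.29,.28]): print(P,delta(p,R0,P,-66.2))
E
```

```text
front c [0.48899677 0.29243537 0.1       ]
24.335331175103434 24.2151545625008
back c [0.58947174 0.01968216 0.145     ]
-5.083976655219921 -5.205813658026841
back in press -0.001733938067243984 0.23847212293964884
[0.42, -0.25, 0.28] [-2.0000e-04 -0.0000e+00 -1.0130e-01  1.0471e+00 -8.3500e-01 -1.6250e-01]
[0.45, 0.05, 0.28] [-2.0000e-04 -0.0000e+00 -1.0130e-01  1.4711e+00 -1.7462e+00 -1.6230e-01]
[0.49, 0.29, 0.28] [-2.0000e-04 -0.0000e+00 -1.0130e-01  1.8606e+00 -2.4576e+00 -1.6220e-01]
```

Candidates for the loose half (top image pixels): the white half at (175,209), the turquoise look-alike at (211,241), the green one at (258,238), the white back half on the bed at (257,178), and the white boxes at the table edge (126–410, ~95). I pick the white one standing on the table at (175,209). The close crop shows its notch facing left, towards world +y.

step_arm --deltas '[[[0, 0, -0.1, 0.2, -0.16, -0.16, 1], [0, 0, -0.1, 0.4, -0.32, -0.16, 1], [0, 0, -0.1, 0.55, -0.48, -0.16, 1], [0, 0, -0.1, 0.7, -0.62, -0.16, 1], [0, 0, -0.1, 0.85, -0.75, -0.16, 1], [0, 0, -0.1, 1.0, -0.85, -0.16, 1], [0, 0, -0.1, 1.0, -0.95, -0.16, 1], [0, 0, -0.1, 1.0, -1.0, -0.16, 1]]]'

```text
time_s: 1.45
tool_pos: [0.3914, -0.2042, 0.2796]
eef_rot: [-0.0, 0.978, 0.209, 0.001]
wrist_force: [0.0, 0.1, -0.1]
opening: 0.0851
```

```bash
python3 - <<'E'
from h import *
_,p,R0=state(); print(p)
for P in([.45,.05,.28],[.49,.20,.28],[.475,.29,.28]): print(P,delta(p,R0,P,-66.2))
E
```

```text
[ 0.39141688 -0.20422858  0.27957092]
[0.45, 0.05, 0.28] [-8.000e-04 -1.600e-03  7.500e-03  5.248e-01 -6.935e-01 -3.000e-04]
[0.49, 0.2, 0.28] [-8.0000e-04 -1.6000e-03  7.5000e-03  8.5090e-01 -1.0952e+00  4.0000e-04]
[0.475, 0.29, 0.28] [-8.0000e-04 -1.6000e-03  7.5000e-03  9.2800e-01 -1.3894e+00  7.0000e-04]
```

step_arm --deltas '[[[0, 0, 0, 0.13, -0.17, 0, 1], [0, 0, 0, 0.26, -0.34, 0, 1], [0, 0, 0, 0.39, -0.5, 0, 1], [0, 0, 0, 0.52, -0.66, 0, 1], [0, 0, 0, 0.62, -0.8, 0, 1], [0, 0, 0, 0.72, -0.92, 0, 1], [0, 0, 0, 0.76, -1.0, 0, 1], [0, 0, 0, 0.76, -1.0, 0, 1]]]'

```text
time_s: 2.45
tool_pos: [0.4785, 0.1599, 0.2793]
eef_rot: [-0.0, 0.978, 0.207, 0.0]
wrist_force: [-0.1, -0.5, 0.2]
opening: 0.0853
```

```bash
python3 - <<'E'
from h import *
_,p,R0=state(); print(p)
w=Cam('wrist'); cv2.imwrite('pics/wr1.png',w.px[:,:,::-1])
E
```

```text
[0.47845658 0.15990976 0.27927173]
```

View pics/wr1.png

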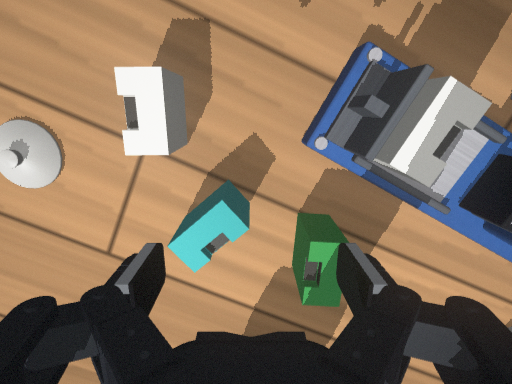

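The wrist view shows the white half's top at about (115–168, 67–156), with its notch on the left. The turquoise look-alike is at (212,228), the green one at (320,260), and the press is on the right. Next I measure the half and the back half from this view.

```bash
python3 - <<'E'
from h import *
w=Cam('wrist'); hsv=cv2.cvtColor(w.px,cv2.COLOR_RGB2HSV)
def rect(box,z,vmin=225):
    m=((hsv[...,1]<30)&(hsv[...,2]>vmin)).astype(np.uint8); k=np.zeros_like(m); k[box[1]:box[3],box[0]:box[2]]=1; m*=k
    cs,_=cv2.findContours(m,cv2.RETR_EXTERNAL,cv2.CHAIN_APPROX_NONE); c=max(cs,key=cv2.contourArea)[:,0]
    W=np.array([w.at(u,v,z)[:2] for u,v in c])*1000
    r=cv2.minAreaRect(W.astype(np.float32)); print(r)
    return r
r=rect((90,50,220,170),.1)
_,p,R0=state()
for jaw in(-65.8,):
  for P in([r[0][0]/1000,r[0][1]/1000,.20],[r[0][0]/1000,r[0][1]/1000,.045]): print(P,delta(p,R0,P,jaw))
E
```

```text
((493.3635559082031, 292.72174072265625), (89.7266616821289, 47.661781311035156), 24.146825790405273)
[0.49336355590820313, 0.2927217407226563, 0.2] [ 0.0018  0.0013 -0.0125  0.2283 -0.3963  0.2629]
[0.49336355590820313, 0.2927217407226563, 0.045] [ 0.0018  0.0013 -0.0125  0.2288 -0.3971  0.7795]
```

step_arm --deltas '[[[0, 0, -0.012, 0.06, -0.11, 0.05, 1], [0, 0, -0.012, 0.13, -0.22, 0.1, 1], [0, 0, -0.012, 0.19, -0.32, 0.15, 1], [0, 0, -0.012, 0.2285, -0.3965, 0.2, 1], [0, 0, -0.012, 0.2285, -0.3965, 0.27, 1], [0, 0, -0.012, 0.2285, -0.3965, 0.36, 1], [0, 0, -0.012, 0.2285, -0.3965, 0.42, 1], [0, 0, -0.012, 0.2285, -0.3965, 0.42, 1]]]'

```text
time_s: 3.55
tool_pos: [0.4931, 0.2918, 0.1522]
eef_rot: [0.001, 0.978, 0.209, -0.001]
wrist_force: [-1.0, -0.6, 0.1]
opening: 0.0855
```

```bash
python3 - <<'E'
from h import *
s,p,R0=state(); print(p,s['wrist_force'])
w=Cam('wrist'); cv2.imwrite('pics/wr2.png',w.px[:,:,::-1])
print(delta(p,R0,[.4934,.2927,.045],-65.85))
E
```

```text
[0.49314309 0.29176761 0.15217644] [-0.9527021  -0.63686945  0.14178468]
[ 0.0028  0.0044 -0.0009  0.0033 -0.0033  0.3572]
```

View pics/wr2.png

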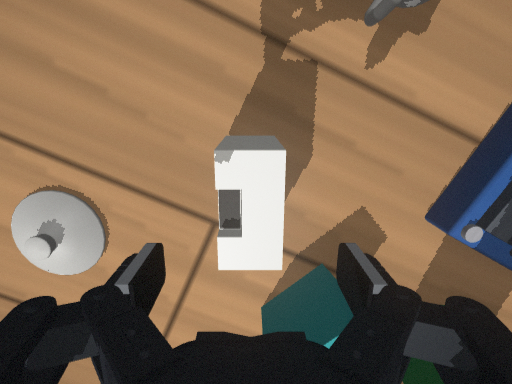

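Centred between the fingers (white top at u 217–285, finger mid-point about 251). Now descend and close.

step_arm --deltas '[[[0.002, 0.003, 0, 0.002, -0.002, 0.09, 1], [0.002, 0.003, 0, 0.003, -0.003, 0.19, 1], [0.002, 0.003, 0, 0.003, -0.003, 0.28, 1], [0.002, 0.003, 0, 0.003, -0.003, 0.34, 1], [0.002, 0.003, 0, 0.003, -0.003, 0.357, 1], [0.002, 0.003, 0, 0.003, -0.003, 0.357, 0.6], [0.002, 0.003, 0, 0.003, -0.003, 0.357, 0.3], [0.002, 0.003, 0, 0.003, -0.003, 0.357, -1]]]'

```text
time_s: 4.6
tool_pos: [0.4946, 0.2956, 0.0473]
eef_rot: [-0.001, 0.978, 0.21, 0.002]
wrist_force: [1.1, -2.6, 5.2]
opening: 0.0474
```

```bash
python3 - <<'E'
from h import *
s,p,R0=state(); print(p,s['wrist_force'],s['moment'],s['opening'],R0.as_matrix().round(3).tolist())
E
```

```text
[0.49458466 0.29558675 0.04734636] [ 1.14863949 -2.6220856   5.15896148] [-0.35903882  0.04604242  0.06570131] 0.04744974755340198 [[0.912, 0.411, 0.003], [0.411, -0.912, 0.002], [0.004, -0.001, -1.0]]
```

step_arm --deltas '[[[0, 0, 0, 0, 0, 0, -1], [0, 0, 0, 0, 0, -0.03, -1], [0, 0, 0, 0, 0, -0.1, -1], [0, 0, 0, 0, 0, -0.2, -1], [0, 0, 0, 0, 0, -0.33, -1], [0, 0, 0, 0, 0, -0.46, -1], [0, 0, 0, 0, 0, -0.58, -1], [0, 0, 0, 0, 0, -0.65, -1]]]'

```text
time_s: 5.6
tool_pos: [0.493, 0.2958, 0.2429]
eef_rot: [-0.001, 0.978, 0.211, 0.001]
wrist_force: [0.1, 0.3, -6.1]
opening: 0.0471
```

```bash
python3 - <<'E'
from h import *
s,p,R0=state(); print(p,s['wrist_force'],s['moment'],s['opening'])
w=Cam('wrist'); cv2.imwrite('pics/wr3.png',w.px[:,:,::-1])
for P in([.47,0.12,.245],[.46,-.03,.245]): print(delta(p,R0,P,-95.1))
E
```

```text
[0.49295323 0.29579425 0.24294388] [ 0.08866888  0.26867438 -6.1405585 ] [ 0.04844993 -0.06274656  0.02563874] 0.04708501939053735
[-0.0037 -0.0035  0.6535 -0.3109  0.5025 -0.0089]
[-0.0037 -0.0035  0.6535 -0.5471  0.9445 -0.0106]
```

View pics/wr3.png

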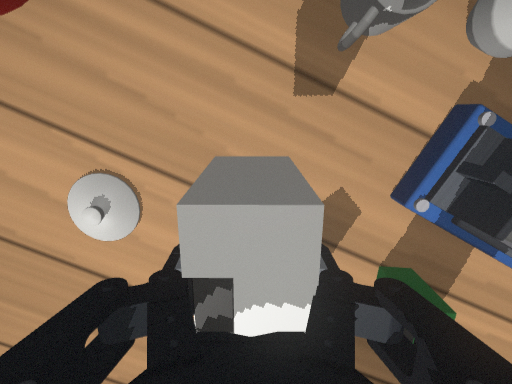

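The half is held square in the fingers, weighing about 6 N. I carry it towards the press and turn it.

step_arm --deltas '[[[0, 0, 0.06, -0.05, 0.08, -0.01, -1], [0, 0, 0.15, -0.12, 0.21, -0.01, -1], [0, 0, 0.26, -0.21, 0.36, -0.01, -1], [0, 0, 0.38, -0.31, 0.53, -0.01, -1], [0, 0, 0.5, -0.4, 0.7, -0.01, -1], [0, 0, 0.59, -0.48, 0.83, -0.01, -1], [0, 0, 0.64, -0.53, 0.92, -0.01, -1], [0, 0, 0.654, -0.547, 0.945, -0.01, -1]]]'

```text
time_s: 6.65
tool_pos: [0.4589, -0.0326, 0.2428]
eef_rot: [-0.001, 0.999, -0.047, -0.0]
wrist_force: [0.4, 0.9, -5.0]
opening: 0.0472
```

```bash
python3 - <<'E'
from h import *
s,p,R0=state(); print(p,s['wrist_force'],s['moment'],s['opening'])
w=Cam('wrist'); cv2.imwrite('pics/wr4.png',w.px[:,:,::-1])
E
```

```text
[ 0.45893581 -0.03261439  0.2427865 ] [ 0.38509253  0.91598825 -5.01846513] [ 0.06513425 -0.00189426 -0.03679308] 0.04717480372557707
```

View pics/wr4.png

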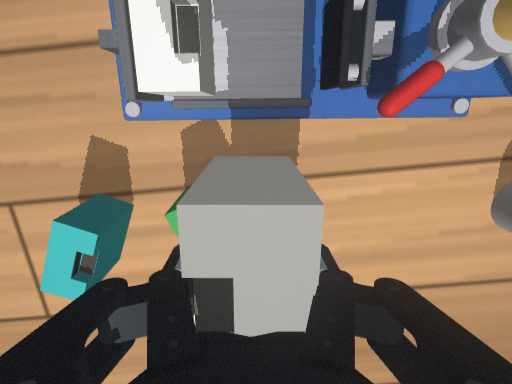

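```bash
python3 - <<'E'
from h import *
w=Cam('wrist'); w.crop(90,0,330,130,3.3,'pics/c4.png'); w.crop(165,140,335,345,2.8,'pics/c4b.png')
E
```

```text
(no output)
```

View pics/c4.png

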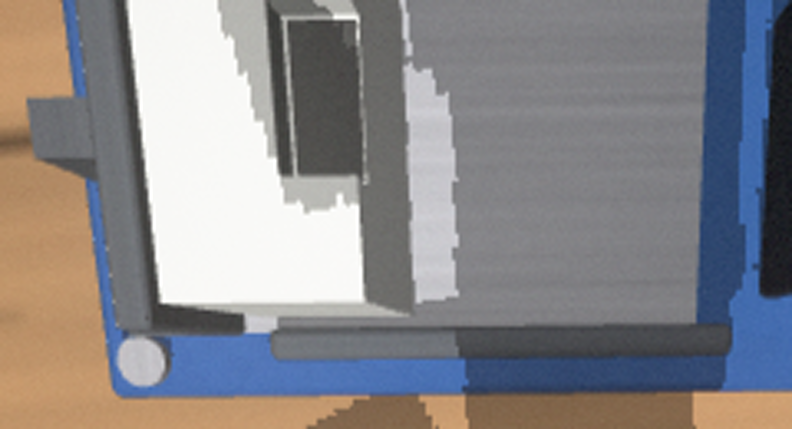

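View pics/c4b.png

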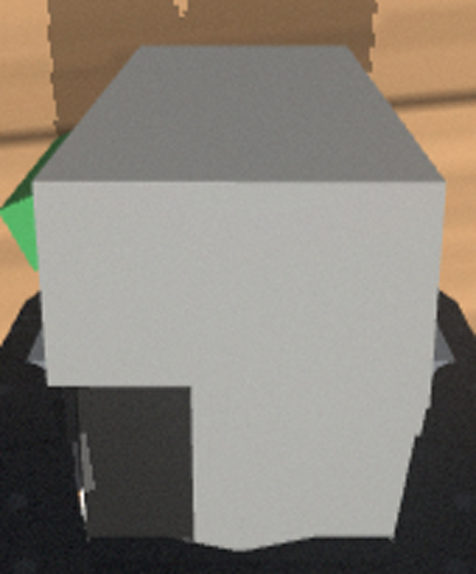

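```bash
python3 - <<'E'
from h import *
w=Cam('wrist'); _,p,R0=state(); print(p)
C=lambda x,y,z:w.at(90+x/3.3-.35,y/3.3-.35,z)
h=np.array([.570,-.218]); a=np.radians(-5.1); X=np.array([np.cos(a),np.sin(a)]);Y=np.array([-X[1],X[0]])
def show(n,q): d=q[:2]-h; print(n,q.round(4),'press x %.1f y %.1f'%(1e3*d@X,1e3*d@Y))
for n,x,y,z in(('base edge L',135,397,.045),('base edge R',785,391,.045),('rail in L',285,327,.06),('rail in R',725,324,.06),('rail out L',285,358,.06),('rail out R',725,354,.06),('bb nearL',158,303,.145),('bb nearR',365,302,.145),('bb front up',356,8,.145),('bb rear up',127,2,.145),('bbfoot',414,314,.045),('baseend',70,20,.045),('baseend2',112,370,.045),('stopface',158,322,.13)): show(n,C(x,y,z))
zt=p[2]+.0527; B=lambda x,y,z:w.at(165+x/2.8-.35,140+y/2.8-.35,z)
for n,x,y,z in(('blk top L',35,181,zt),('blk top R',444,181,zt),('bot L',140,46,p[2]-.0473),('bot R',346,46,p[2]-.0473)):
    q=B(x,y,z); print(n,q.round(4),(R0.inv().apply(q-p)*1000).round(1))
print(R0.as_matrix().round(3).tolist())
E
```

```text
[ 0.45996664 -0.02947012  0.24306941]
base edge L [0.5304 0.1003 0.045 ] press x -67.8 y 313.5
base edge R [ 0.5123 -0.1215  0.045 ] press x -66.1 y 91.0
rail in L [0.5476 0.0418 0.06  ] press x -45.4 y 256.7
rail in R [ 0.5358 -0.0989  0.06  ] press x -44.7 y 115.6
rail out L [0.5382 0.0433 0.06  ] press x -54.9 y 257.5
rail out R [ 0.5265 -0.0986  0.06  ] press x -53.9 y 115.0
bb nearL [0.5517 0.0503 0.145 ] press x -42.0 y 265.6
bb nearR [0.5475 0.0016 0.145 ] press x -41.9 y 216.7
bb front up [ 0.6078 -0.0049  0.145 ] press x 18.7 y 215.7
bb rear up [0.6134 0.0446 0.145 ] press x 19.9 y 265.4
bbfoot [0.5485 0.0017 0.045 ] press x -40.9 y 216.9
baseend [0.6438 0.097  0.045 ] press x 45.5 y 320.3
baseend2 [0.5398 0.1063 0.045 ] press x -58.9 y 320.3
stopface [0.5485 0.0566 0.13  ] press x -45.9 y 271.6
blk top L [ 0.5045 -0.0101  0.2958] [ 42.6 -23.4 -52.6]
blk top R [ 0.5002 -0.0573  0.2958] [ 42.6  24.  -52.8]
bot L [ 0.5038 -0.0103  0.1958] [ 42.  -22.9  47.4]
bot R [ 0.4995 -0.0581  0.1958] [41.9 25.1 47.2]
[[0.996, -0.089, 0.001], [-0.089, -0.996, 0.003], [0.001, -0.003, -1.0]]
```

```bash
python3 - <<'E'
from h import *
s,p,R0=state(); print(p)
for P in([.5897,-.0632,.243],[.5897,-.0632,.135]): print(delta(p,R0,P,-95.0))
E
```

```text
[ 0.45996664 -0.02947012  0.24306941]
[-4.100e-03 -7.000e-04 -2.200e-03  4.407e-01  7.360e-02  2.000e-04]
[-0.0041 -0.0007 -0.0022  0.4405  0.0747  0.3602]
```

step_arm --deltas '[[[-0.004, 0, -0.002, 0.07, 0.01, 0, -1], [-0.004, 0, -0.002, 0.17, 0.03, 0, -1], [-0.004, 0, -0.002, 0.28, 0.05, 0, -1], [-0.004, 0, -0.002, 0.38, 0.065, 0, -1], [-0.004, 0, -0.002, 0.43, 0.074, 0.02, -1], [-0.004, 0, -0.002, 0.4405, 0.074, 0.12, -1], [-0.004, 0, -0.002, 0.4405, 0.074, 0.22, -1], [-0.004, 0, -0.002, 0.4405, 0.074, 0.3, -1]]]'

```text
time_s: 7.8
tool_pos: [0.5898, -0.0612, 0.1517]
eef_rot: [-0.001, 0.999, -0.042, -0.0]
wrist_force: [-0.5, 0.1, -5.7]
opening: 0.0476
```

step_arm --deltas '[[[0, 0, 0, 0, 0, 0.02, -1], [0, 0, 0, 0, 0, 0.04, -1], [0, 0, 0, 0, 0, 0.05, -1], [0, 0, 0, 0, 0, 0.05, -1], [0, 0, 0, 0, 0, 0.05, -1], [0, 0, 0, 0, 0, 0.05, -1], [0, 0, 0, 0, 0, 0.05, -1], [0, 0, 0, 0, 0, 0.05, -1]]]'

```text
time_s: 8.8
tool_pos: [0.5901, -0.0641, 0.1386]
eef_rot: [0.0, 0.999, -0.044, 0.001]
wrist_force: [-0.1, 0.1, -5.4]
opening: 0.0474
```

```bash
python3 - <<'E'
from h import *
s,p,R0=state(); print(p,s['wrist_force'],s['opening'])
w=Cam('wrist'); cv2.imwrite('pics/wr5.png',w.px[:,:,::-1]); Cam('scene').crop(140,130,360,280,3.5,'pics/s5.png')
print(R0.as_matrix().round(3).tolist())
E
```

```text
[ 0.59013233 -0.06408966  0.13855601] [-0.149431    0.0806068  -5.42847988] 0.047446034865290546
[[0.996, -0.088, 0.001], [-0.088, -0.996, -0.001], [0.001, 0.001, -1.0]]
```

View pics/wr5.png

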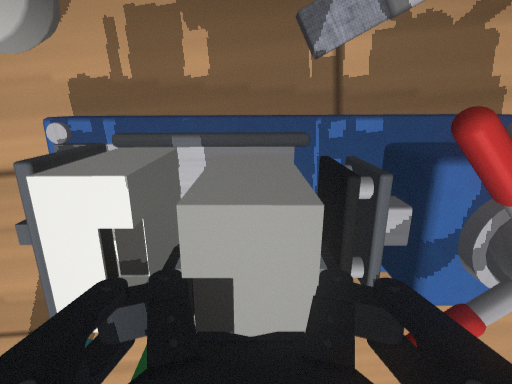

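View pics/s5.png

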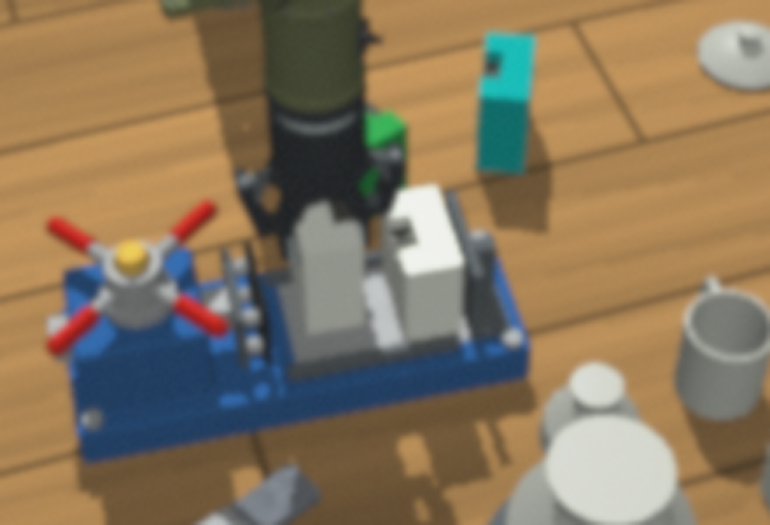

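```bash
python3 - <<'E'
from h import *
w=Cam('wrist'); w.crop(100,100,340,220,3.3,'pics/c5.png')
E
```

```text
(no output)
```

View pics/c5.png

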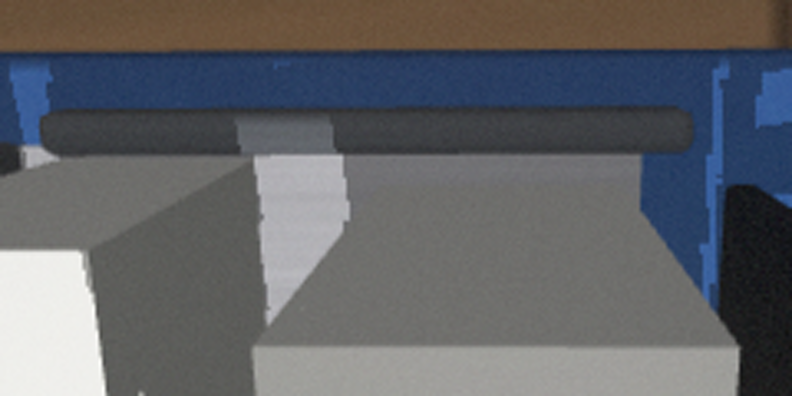

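```bash
python3 - <<'E'
from h import *
w=Cam('wrist'); _,p,R0=state(); print(p)
g=cv2.GaussianBlur(cv2.cvtColor(w.px,cv2.COLOR_RGB2GRAY).astype(float),(0,0),.7)
for u in (215,230,245,260,275,285): print(u,g[134:165,u].round(0).astype(int).tolist())
C=lambda x,y,z:w.at(100+x/3.3-.35,100+y/3.3-.35,z)
h=np.array([.5731,-.2183]); a=np.radians(-5.0); X=np.array([np.cos(a),np.sin(a)]);Y=np.array([-X[1],X[0]])
for n,x,y,z in(('base far L',5,54,.045),('base far R',785,50,.045),('rail in L',270,154.5,.06),('rail in R',635,153,.06),('rail out L',100,110,.06),('rail out R',660,106,.06),('blk top L',253,347,p[2]+.0527),('blk top R',739,346,p[2]+.0527),('blk bot L',383,182,p[2]-.0473),('pad top near',735,187,.122)):
    q=C(x,y,z); d=q[:2]-h; print(n,q.round(4),'press x %.1f y %.1f'%(1e3*d@X,1e3*d@Y),(R0.inv().apply(q-p)*1000).round(1))
E
```

```text
[ 0.59006674 -0.06404277  0.13846257]
215 [58, 63, 65, 67, 68, 67, 66, 66, 64, 61, 59, 59, 75, 103, 113, 114, 114, 114, 113, 112, 112, 112, 111, 110, 109, 109, 110, 110, 109, 109, 110]
230 [58, 63, 64, 65, 66, 66, 65, 63, 63, 62, 60, 59, 74, 103, 113, 113, 113, 116, 115, 114, 112, 110, 110, 110, 111, 111, 110, 109, 110, 110, 110]
245 [56, 62, 65, 65, 65, 65, 65, 63, 61, 60, 59, 61, 78, 104, 113, 113, 112, 113, 114, 113, 111, 111, 110, 109, 109, 109, 110, 110, 110, 109, 109]
260 [57, 61, 63, 64, 64, 64, 64, 62, 62, 59, 57, 58, 77, 104, 112, 112, 113, 114, 113, 112, 111, 109, 109, 109, 109, 109, 109, 108, 108, 109, 109]
275 [58, 62, 63, 65, 64, 65, 64, 63, 62, 59, 57, 60, 77, 102, 111, 112, 113, 113, 111, 111, 110, 108, 109, 109, 108, 108, 109, 110, 108, 109, 110]
285 [58, 61, 63, 64, 64, 63, 62, 62, 62, 59, 57, 60, 78, 102, 111, 111, 112, 113, 112, 111, 109, 109, 109, 110, 110, 110, 109, 109, 109, 110, 109]
base far L [0.6664 0.0471 0.045 ] press x 69.8 y 272.5 [  66.1 -117.5   93.5]
base far R [ 0.6512 -0.1368  0.045 ] press x 70.7 y 88.0 [67.1 67.  93.6]
rail in L [ 0.6391 -0.0154  0.06  ] press x 48.1 y 207.9 [ 44.4 -52.8  78.5]
rail in R [ 0.6321 -0.0984  0.06  ] press x 48.3 y 124.6 [44.8 30.4 78.5]
rail out L [0.6523 0.0212 0.06  ] press x 58.0 y 245.5 [ 54.4 -90.4  78.5]
rail out R [ 0.6422 -0.1045  0.06  ] press x 58.9 y 119.4 [55.4 35.6 78.6]
blk top L [ 0.6347 -0.0428  0.1912] press x 46.1 y 180.2 [ 42.7 -25.1 -52.7]
blk top R [ 0.6306 -0.0905  0.1912] press x 46.2 y 132.3 [ 42.8  22.8 -52.6]
blk bot L [ 0.6351 -0.0444  0.0912] press x 46.7 y 178.7 [ 43.1 -23.6  47.3]
pad top near [ 0.6337 -0.1065  0.122 ] press x 50.6 y 116.6 [47.2 38.4 16.5]
```

step_arm --deltas '[[[0, 0, 0, -0.004, 0, 0.01, -1], [0, 0, 0, -0.004, 0, 0.03, -1], [0, 0, 0, -0.004, 0, 0.055, -1], [0, 0, 0, -0.004, 0, 0.08, -1], [0, 0, 0, -0.004, 0, 0.105, -1], [0, 0, 0, -0.004, 0, 0.125, -1], [0, 0, 0, -0.004, 0, 0.135, -1], [0, 0, 0, -0.004, 0, 0.14, -1]]]'

```text
time_s: 10.0
tool_pos: [0.589, -0.064, 0.0963]
eef_rot: [0.0, 0.999, -0.044, 0.001]
wrist_force: [-0.2, -0.6, -5.6]
opening: 0.0476
```

```bash
python3 - <<'E'
from h import *
s,p,R0=state(); print(p,s['wrist_force'],s['opening'])
w=Cam('wrist'); w.crop(100,60,340,220,3.3,'pics/c6.png'); Cam('scene').crop(140,150,340,270,4,'pics/s6.png')
E
```

```text
[ 0.58902154 -0.06400445  0.0963396 ] [-0.20920867 -0.57939361 -5.5738022 ] 0.047553960836926965
```

View pics/c6.png

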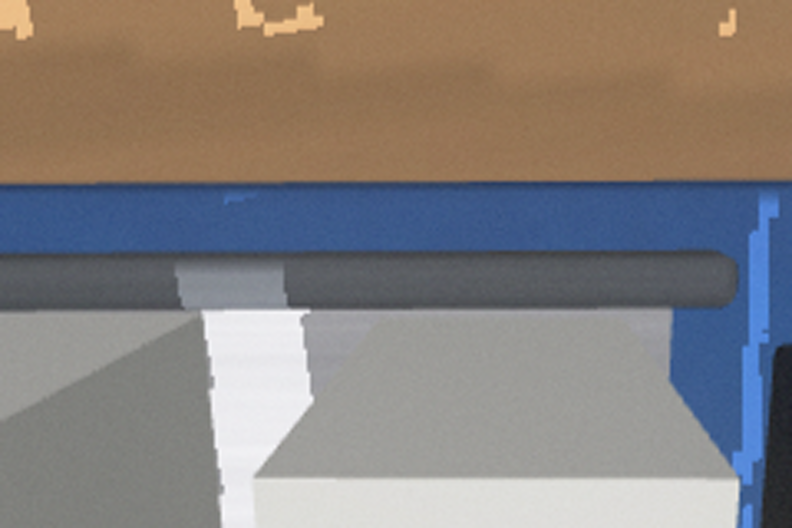

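View pics/s6.png

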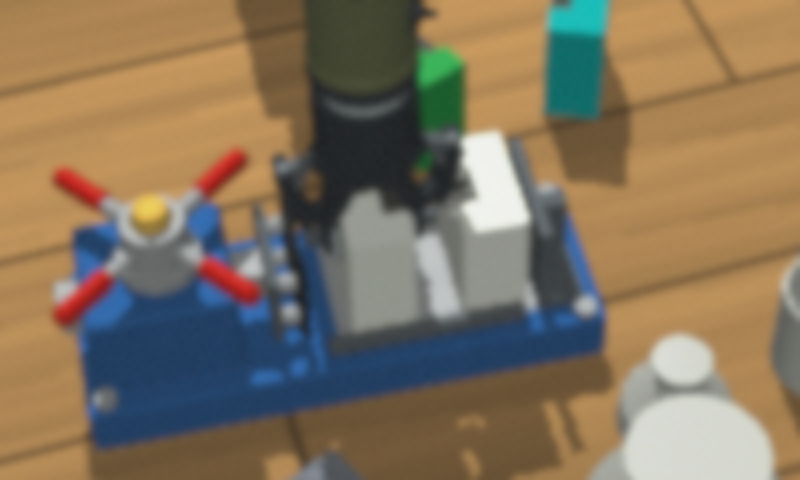

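The half hangs between the rails with no side force, about 4 mm above the bed. I lower it gently.

step_arm --deltas '[[[0, 0, 0, 0, 0, 0.003, -1], [0, 0, 0, 0, 0, 0.006, -1], [0, 0, 0, 0, 0, 0.009, -1], [0, 0, 0, 0, 0, 0.011, -1], [0, 0, 0, 0, 0, 0.012, -1], [0, 0, 0, 0, 0, 0.013, -1], [0, 0, 0, 0, 0, 0.014, -1], [0, 0, 0, 0, 0, 0.014, -1]]]'

```text
time_s: 11.1
tool_pos: [0.5889, -0.064, 0.0925]
eef_rot: [0.0, 0.999, -0.044, 0.001]
wrist_force: [-0.6, -0.4, -2.1]
opening: 0.0474
```

step_arm --deltas '[[[0, 0, 0, 0, 0, 0.002, -1], [0, 0, 0, 0, 0, 0.003, -1], [0, 0, 0, 0, 0, 0.003, 0.13], [0, 0, 0, 0, 0, 0.003, 0.18], [0, 0, 0, 0, 0, 0.003, 0.25], [0, 0, 0, 0, 0, 0.003, 0.35], [0, 0, 0, 0, 0, 0.003, 0.4], [0, 0, 0, 0, 0, 0.003, 0.4]]]'

```text
time_s: 12.1
tool_pos: [0.589, -0.064, 0.0913]
eef_rot: [0.0, 0.999, -0.044, 0.001]
wrist_force: [0.8, 0.6, 0.4]
opening: 0.0598
```

```bash
python3 - <<'E'
from h import *
s,p,R0=state(); print(p,s['wrist_force'],s['opening'])
w=Cam('wrist'); cv2.imwrite('pics/wr7.png',w.px[:,:,::-1])
E
```

```text
[ 0.58898333 -0.06396205  0.09134202] [0.82468417 0.60834744 0.38392725] 0.05977862067785063
```

View pics/wr7.png

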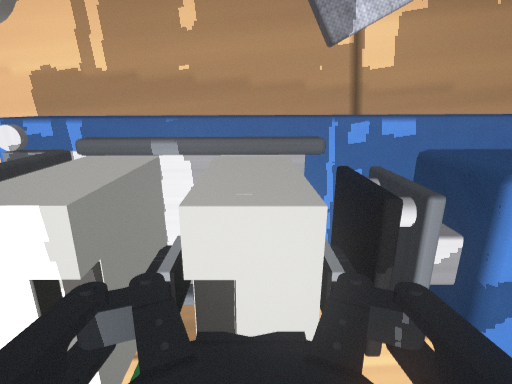

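The half stands free, with visible gaps between it and both fingers. I lift straight up.

step_arm --deltas '[[[0, 0, 0, 0, 0, -0.03, 0.4], [0, 0, 0, 0, 0, -0.08, 0.4], [0, 0, 0, 0, 0, -0.15, 0.4], [0, 0, 0, 0, 0, -0.24, 0.4], [0, 0, 0, 0, 0, -0.34, 0.4], [0, 0, 0, 0, 0, -0.45, 0.4], [0, 0, 0, 0, 0, -0.52, -1], [0, 0, 0, -0.1, 0, -0.56, -1]]]'

```text
time_s: 13.15
tool_pos: [0.561, -0.0612, 0.2619]
eef_rot: [0.0, 0.999, -0.044, 0.004]
wrist_force: [0.4, -1.1, 0.1]
opening: 0.0242
```

step_arm --deltas '[[[0, 0, 0, -0.1, 0, 0, -1], [0, 0, 0, -0.2, 0, 0, -1], [0, 0, 0, -0.3, 0.03, 0, -1], [0, 0, 0, -0.4, 0.06, 0, -1], [0, 0, 0, -0.45, 0.1, 0, -1], [0, 0, 0, -0.45, 0.13, 0, -1], [0, 0, 0, -0.45, 0.13, 0, -1], [0, 0, 0, -0.45, 0.13, 0, -1]]]'

```text
time_s: 14.15
tool_pos: [0.4222, -0.088, 0.2592]
eef_rot: [0.0, 0.999, -0.044, 0.001]
wrist_force: [0.9, 0.3, 0.2]
opening: -0.0002
```

```bash
python3 - <<'E'
from h import *
s,p,R0=state(); print(p,s['wrist_force'],s['opening'])
w=Cam('wrist'); cv2.imwrite('pics/wr8.png',w.px[:,:,::-1])
Cam('top').crop(220,140,370,220,5,'pics/t8.png')
E
```

```text
[ 0.42215179 -0.08795185  0.25918729] [0.92676513 0.25676755 0.18990798] -0.00018424114967570228
```

View pics/wr8.png

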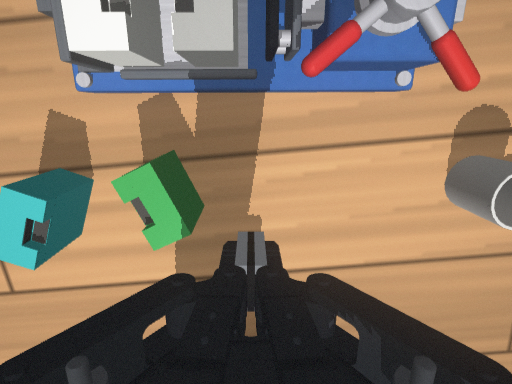

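View pics/t8.png

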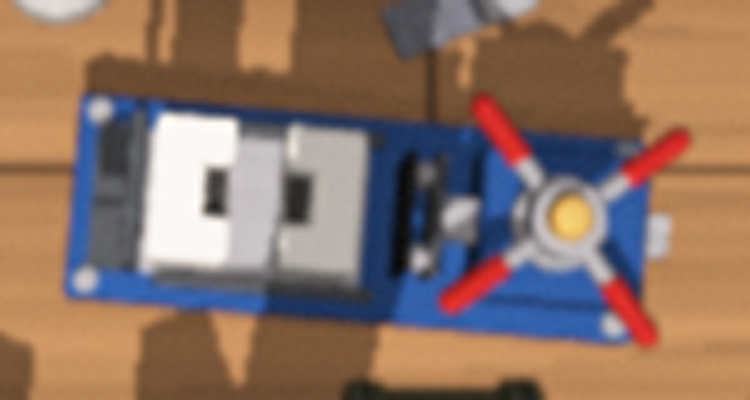

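```bash
cat >> h.py <<'E'
HUB=np.array([.5731,-.2183])
def finger(phi,off,z=.136,r=.078):
    """TCP for spoke at world angle phi (deg), finger centre off (m) on its anticlockwise side; jaw angle along tangent"""
    f=np.radians(phi); u=np.array([np.cos(f),np.sin(f)]); n=np.array([-u[1],u[0]])
    return np.r_[HUB+r*u+off*n,z], phi+90
def wrapjaw(j,ref):  # nearest mod 180 to ref
    return ref+((j-ref+90)%180)-90
def jawnow(R0): y=R0.as_matrix()[:,1]; return np.degrees(np.arctan2(y[1],y[0]))
E
python3 - <<'E'
from h import *
s,p,R0=state(); print(p,jawnow(R0),np.round(s['qpos'],2))
# re-measure hub/spokes from wrist & top
t=Cam('top'); hsv=cv2.cvtColor(t.px,cv2.COLOR_RGB2HSV); H,S,V=[hsv[...,i].astype(int) for i in range(3)]
red=(((H<6)|(H>174))&(S>170)&(V>120)).astype(np.uint8); red[:140]=0; red[230:]=0; red[:,:290]=0; red[:,370:]=0
N,L,st,ce=cv2.connectedComponentsWithStats(red)
for i in range(1,N):
    if st[i,4]>15:
        q=t.at(*ce[i],.15)[:2]-[.5711,-.2178]; print(st[i,4],np.degrees(np.arctan2(q[1],q[0])),np.linalg.norm(q))
P,j=finger(-144.8,.032); j=wrapjaw(j,jawnow(R0)); print(P,j)
P[2]=.21; print(delta(p,R0,P,j)); P[2]=.136; print(delta(p,R0,P,j))
E
```

```text
[ 0.4216749  -0.08775081  0.25906783] -95.01372359704239 [ 0.2   0.4  -0.14  2.09  0.09  0.66 -1.66]
73 35.70906042993799 0.07310020628710938
59 -55.725127416940104 0.07236432986009013
54 125.67368215880815 0.07229180774434976
59 -145.07413159305827 0.07285142380359325
[ 0.52780853 -0.28941036  0.136     ] -54.800000000000026
[ 0.0011 -0.0018 -0.8936  0.4109  0.6387  0.1644]
[ 0.0011 -0.0018 -0.8936  0.4105  0.6386  0.4111]
```

```bash
cat >> h.py <<'E'
def arc(ths,r=.08,z=.136,jaw=-95.,p=None):
    s,p0,R0=state()
    if p is not None: p0=np.array(p)
    for th in ths:
        t=np.radians(th); P=np.r_[HUB+r*np.array([np.cos(t),np.sin(t)]),z]; print(th,P.round(4),delta(p0,R0,P,jaw).round(3).tolist())
E
python3 - <<'E'
from h import *
arc([-117],z=.2);arc([-117])
E
```

```text
-117 [ 0.5368 -0.2896  0.2   ] [0.0, -0.002, -0.0, 0.441, 0.636, 0.198]
-117 [ 0.5368 -0.2896  0.136 ] [0.0, -0.002, -0.0, 0.441, 0.636, 0.411]
```

step_arm --deltas '[[[0, 0, 0, 0.08, 0.13, 0.02, -1], [0, 0, 0, 0.18, 0.28, 0.05, -1], [0, 0, 0, 0.29, 0.43, 0.1, -1], [0, 0, 0, 0.38, 0.56, 0.14, -1], [0, 0, 0, 0.43, 0.62, 0.18, -1], [0, 0, 0, 0.441, 0.636, 0.22, -1], [0, 0, 0, 0.441, 0.636, 0.24, -1], [0, 0, 0, 0.441, 0.636, 0.24, -1]]]'

```text
time_s: 15.3
tool_pos: [0.5354, -0.2882, 0.1871]
eef_rot: [-0.0, 0.999, -0.043, -0.0]
wrist_force: [-0.1, 0.3, -0.0]
opening: 0.0002
```

```bash
python3 - <<'E'
from h import *
s,p,R0=state(); print(p,s['wrist_force'],s['opening'])
w=Cam('wrist'); cv2.imwrite('pics/wr9.png',w.px[:,:,::-1])
arc([-117]); print(w.proj(np.r_[HUB,.182]))
E
```

```text
[ 0.5353769  -0.28821652  0.1871485 ] [-0.0789268   0.26480727 -0.02500169] 0.00015164760611212084
-117 [ 0.5368 -0.2896  0.136 ] [-0.0, -0.001, 0.001, 0.004, 0.003, 0.172]
[113.46561163 189.3826488 ]
```

View pics/wr9.png

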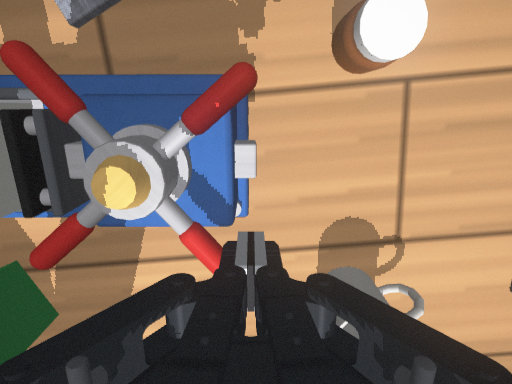

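```bash
python3 - <<'E'
from h import *
w=Cam('wrist'); hsv=cv2.cvtColor(w.px,cv2.COLOR_RGB2HSV); H,S,V=[hsv[...,i].astype(int) for i in range(3)]
red=(((H<6)|(H>174))&(S>150)&(V>60)).astype(np.uint8)
lines=[]
N,L,st,ce=cv2.connectedComponentsWithStats(red)
for i in range(1,N):
    if st[i,4]<300: continue
    v,u=np.nonzero(L==i); W=np.array([w.at(a,b,.15)[:2] for a,b in zip(u[::5],v[::5])],np.float32)
    l=cv2.fitLine(W,cv2.DIST_L2,0,.01,.01).ravel(); lines.append(l); q=W.mean(0)-HUB
    d=l[:2]*np.sign(l[:2]@q); n=np.array([-d[1],d[0]])
    print(ce[i].round(0),'ang',np.degrees(np.arctan2(d[1],d[0])).round(1),'perp miss of HUB mm',1e3*(W.mean(0)-HUB)@n,'far',1e3*((W-HUB)@d).max(), n.round(2))
y=((H>15)&(H<32)&(S>120)&(V>150)).astype(np.uint8); y[:, :60]=0;y[:,200:]=0;y[:140]=0;y[230:]=0
m=cv2.moments(y,True); c=(m['m10']/m['m00'],m['m01']/m['m00']); print(c,w.at(*c,.18))
E
```

```text
[41. 80.] ang 36.3 perp miss of HUB mm -0.9322358718211087 far 99.60475223527217 [-0.59  0.81]
[219.  98.] ang -54.9 perp miss of HUB mm 1.2179968176361908 far 96.79310226998142 [0.82 0.57]
[ 59. 244.] ang 124.3 perp miss of HUB mm -0.08733761644772624 far 101.01489457513266 [-0.83 -0.56]
[202. 246.] ang -151.7 perp miss of HUB mm 6.31540421029684 far 82.71644233444955 [ 0.47 -0.88]
(116.93801652892562, 187.18044077134985) [ 0.57393163 -0.21944783  0.18      ]
```

```bash
sed -i 's/^HUB=.*/HUB=np.array([.5735,-.219])/' h.py; python3 - <<'E'
from h import *
arc([-117,-121,-126,-132,-138])
E
```

```text
-117 [ 0.5372 -0.2903  0.136 ] [0.0, -0.002, 0.0, 0.004, 0.004, 0.174]
-121 [ 0.5323 -0.2876  0.136 ] [0.0, -0.002, 0.0, -0.013, -0.003, 0.173]
-126 [ 0.5265 -0.2837  0.136 ] [0.0, -0.002, 0.0, -0.033, -0.014, 0.173]
-132 [ 0.52   -0.2785  0.136 ] [0.0, -0.002, 0.0, -0.057, -0.03, 0.173]
-138 [ 0.514  -0.2725  0.136 ] [0.0, -0.002, 0.0, -0.078, -0.048, 0.173]
```

step_arm --deltas '[[[0, 0, 0, 0.004, 0.004, 0.06, -1], [0, 0, 0, 0.004, 0.004, 0.13, -1], [0, 0, 0, 0.004, 0.004, 0.173, -1], [0, 0, 0, 0.004, 0.004, 0.173, -1], [0, 0, 0, -0.013, -0.003, 0.173, -1], [0, 0, 0, -0.033, -0.014, 0.173, -1], [0, 0, 0, -0.057, -0.03, 0.173, -1], [0, 0, 0, -0.078, -0.048, 0.173, -1]]]'

```text
time_s: 16.4
tool_pos: [0.5177, -0.2764, 0.1369]
eef_rot: [0.003, 0.999, -0.045, 0.006]
wrist_force: [8.1, -6.3, -4.3]
opening: 0.0
```

```bash
cat >> h.py <<'E'
def tq():
    s,p,R0=state(); f=np.array(s['wrist_force']); d=p[:2]-HUB; r=np.linalg.norm(d)
    print('t %.2f'%s['time_s'],'tcp',p.round(4),'th %.1f r %.1f'%(np.degrees(np.arctan2(d[1],d[0])),r*1e3),'F',f.round(1),'torque cw %.2f'%(d[0]*f[1]-d[1]*f[0]), 'radial %.1f'%(f[:2]@d/r))
E
python3 - <<'E'
from h import *
tq(); w=Cam('wrist'); cv2.imwrite('pics/wr10.png',w.px[:,:,::-1]); tq()
arc([-138,-144,-150,-156,-162,-168,-174,-180,-186])
E
```

```text
t 16.40 tcp [ 0.5177 -0.2764  0.1369] th -134.2 r 80.1 F [ 8.1 -6.3 -4.3] torque cw 0.81 radial -1.2
t 16.45 tcp [ 0.5166 -0.2753  0.1369] th -135.3 r 80.0 F [ 4.5 -4.4 -2.3] torque cw 0.50 radial -0.1
-138 [ 0.514  -0.2725  0.136 ] [0.005, -0.012, -0.002, -0.009, -0.008, 0.003]
-144 [ 0.5088 -0.266   0.136 ] [0.005, -0.012, -0.002, -0.029, -0.028, 0.003]
-150 [ 0.5042 -0.259   0.136 ] [0.005, -0.012, -0.002, -0.046, -0.05, 0.002]
-156 [ 0.5004 -0.2515  0.136 ] [0.005, -0.012, -0.002, -0.061, -0.074, 0.002]
-162 [ 0.4974 -0.2437  0.136 ] [0.005, -0.012, -0.002, -0.073, -0.099, 0.002]
-168 [ 0.4952 -0.2356  0.136 ] [0.005, -0.012, -0.002, -0.083, -0.125, 0.002]
-174 [ 0.4939 -0.2274  0.136 ] [0.005, -0.012, -0.002, -0.09, -0.152, 0.002]
-180 [ 0.4935 -0.219   0.136 ] [0.005, -0.012, -0.002, -0.093, -0.18, 0.001]
-186 [ 0.4939 -0.2106  0.136 ] [0.005, -0.012, -0.002, -0.094, -0.208, 0.001]
```

View pics/wr10.png

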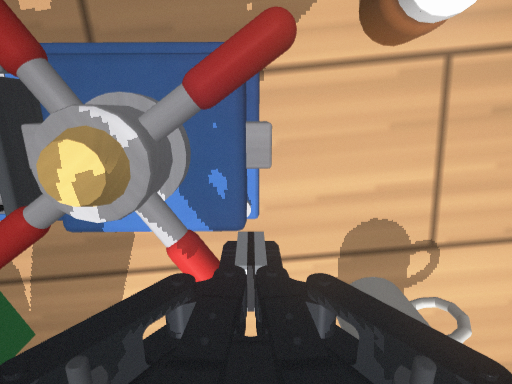

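```bash
cat >> h.py <<'E'
def pt(th,r=.08,z=.136): t=np.radians(th); return np.r_[HUB+r*np.array([np.cos(t),np.sin(t)]),z]
def arc2(th0,ths,r=.08):
    j=np.radians(-95.); y=np.array([np.cos(j),np.sin(j),0]); z=np.array([0,0,-1.]); R0=R.from_matrix(np.c_[np.cross(y,z),y,z])
    for th in ths: print(th,delta(pt(th0,r),R0,pt(th,r),-95.).round(3)[3:].tolist())
E
python3 - <<'E'
from h import *
arc2(-138,range(-144,-187,-6)); print(); arc2(-186,range(-192,-240,-6))
E
```

```text
-144 [-0.019, -0.02, 0.0]
-150 [-0.037, -0.042, 0.0]
-156 [-0.051, -0.066, 0.0]
-162 [-0.064, -0.091, 0.0]
-168 [-0.073, -0.117, 0.0]
-174 [-0.08, -0.144, 0.0]
-180 [-0.084, -0.172, 0.0]
-186 [-0.085, -0.2, 0.0]

-192 [0.002, -0.028, 0.0]
-198 [0.007, -0.055, 0.0]
-204 [0.014, -0.082, 0.0]
-210 [0.025, -0.108, 0.0]
-216 [0.038, -0.133, 0.0]
-222 [0.054, -0.156, 0.0]
-228 [0.072, -0.177, 0.0]
-234 [0.092, -0.197, 0.0]
```

step_arm --deltas '[[[0, 0, 0, -0.019, -0.02, 0, -1], [0, 0, 0, -0.037, -0.042, 0, -1], [0, 0, 0, -0.051, -0.066, 0, -1], [0, 0, 0, -0.064, -0.091, 0, -1], [0, 0, 0, -0.073, -0.117, 0, -1], [0, 0, 0, -0.08, -0.144, 0, -1], [0, 0, 0, -0.084, -0.172, 0, -1], [0, 0, 0, -0.085, -0.2, 0, -1]]]'

```text
time_s: 17.45
tool_pos: [0.4962, -0.2166, 0.1372]
eef_rot: [0.004, 0.999, -0.046, 0.004]
wrist_force: [2.0, -9.8, 0.8]
opening: -0.0001
```

```bash
python3 - <<'E'
from h import *
tq()
E
```

```text
t 17.45 tcp [ 0.4962 -0.2166  0.1372] th 178.3 r 77.4 F [ 2.  -9.8  0.8] torque cw 0.75 radial -2.3
```

step_arm --deltas '[[[0, 0, 0, 0.002, -0.028, 0, -1], [0, 0, 0, 0.007, -0.055, 0, -1], [0, 0, 0, 0.014, -0.082, 0, -1], [0, 0, 0, 0.025, -0.108, 0, -1], [0, 0, 0, 0.038, -0.133, 0, -1], [0, 0, 0, 0.054, -0.156, 0, -1], [0, 0, 0, 0.072, -0.177, 0, -1], [0, 0, 0, 0.092, -0.197, 0, -1]]]'

```text
time_s: 18.45
tool_pos: [0.5227, -0.1594, 0.1354]
eef_rot: [0.003, 0.999, -0.046, -0.002]
wrist_force: [-4.7, -9.0, 0.3]
opening: -0.0002
```

```bash
python3 - <<'E'
from h import *
tq()
w=Cam('wrist'); cv2.imwrite('pics/wr11.png',w.px[:,:,::-1]); tq(); Cam('scene').crop(140,150,340,270,4,'pics/s11.png'); Cam('top').crop(220,140,370,220,5,'pics/t11.png')
E
```

```text
t 18.45 tcp [ 0.5227 -0.1594  0.1354] th 130.5 r 78.3 F [-4.7 -9.   0.3] torque cw 0.74 radial -3.8
t 18.50 tcp [ 0.5238 -0.158   0.1354] th 129.2 r 78.7 F [-3.9 -6.9 -1.4] torque cw 0.58 radial -2.9
```

View pics/wr11.png

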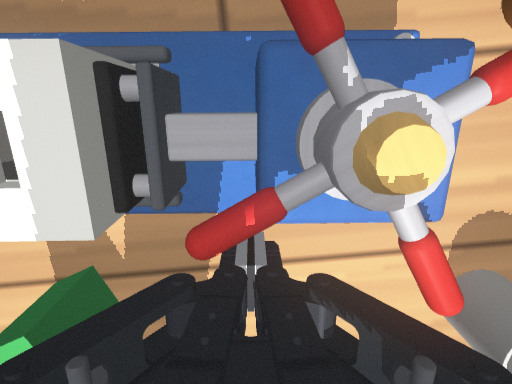

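View pics/t11.png

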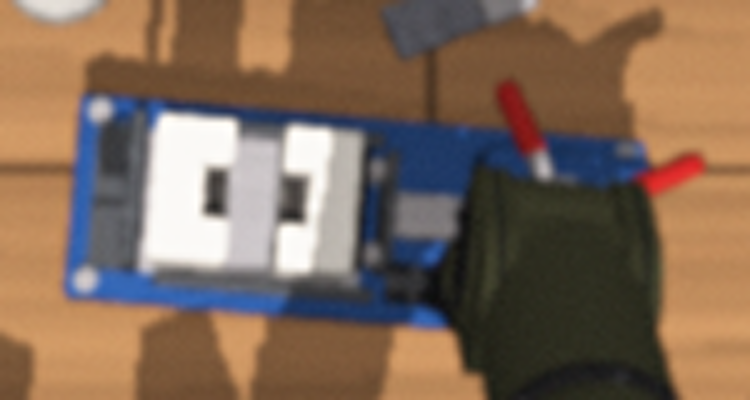

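```bash
python3 - <<'E'
from h import *
arc2(-234,[-230,-129]); print(pt(-234),pt(-129)); arc2(-129,[-135,-141,-147]); arc2(-141,range(-147,-190,-6)); print(); arc2(-189,range(-195,-240,-6))
E
```

```text
-230 [-0.014, 0.013, 0.0]
-129 [0.026, 0.422, 0.0]
[ 0.52647718 -0.15427864  0.136     ] [ 0.52315437 -0.28117168  0.136     ]
-135 [-0.022, -0.017, 0.0]
-141 [-0.043, -0.036, 0.0]
-147 [-0.061, -0.057, 0.0]
-147 [-0.018, -0.021, 0.0]
-153 [-0.034, -0.044, 0.0]
-159 [-0.048, -0.068, 0.0]
-165 [-0.059, -0.094, 0.0]
-171 [-0.067, -0.121, 0.0]
-177 [-0.072, -0.148, 0.0]
-183 [-0.075, -0.176, 0.0]
-189 [-0.074, -0.204, 0.0]

-195 [0.003, -0.028, 0.0]
-201 [0.01, -0.055, 0.0]
-207 [0.019, -0.081, 0.0]
-213 [0.031, -0.107, 0.0]
-219 [0.045, -0.13, 0.0]
-225 [0.062, -0.153, 0.0]
-231 [0.081, -0.173, 0.0]
-237 [0.102, -0.192, 0.0]
```

step_arm --deltas '[[[0, 0, 0, -0.022, 0.022, -0.01, -1], [0, 0, 0, -0.028, 0.04, -0.12, -1], [0, 0, 0, -0.02, 0.1, -0.2, -1], [0, 0, 0, 0, 0.24, -0.2, -1], [0, 0, 0, 0.02, 0.37, -0.2, -1], [0, 0, 0, 0.026, 0.422, -0.19, -1], [0, 0, 0, 0.026, 0.422, -0.1, -1], [0, 0, 0, 0.026, 0.422, 0, -1]]]'

```text
time_s: 19.6
tool_pos: [0.5236, -0.2808, 0.1353]
eef_rot: [-0.0, 0.999, -0.044, 0.001]
wrist_force: [-0.0, 0.2, -0.4]
opening: 0.0001
```

```bash
python3 - <<'E'
from h import *
tq(); w=Cam('wrist'); cv2.imwrite('pics/wr12.png',w.px[:,:,::-1]); tq()
E
```

```text
t 19.60 tcp [ 0.5236 -0.2808  0.1353] th -128.9 r 79.4 F [-0.   0.2 -0.4] torque cw -0.01 radial -0.2
t 19.65 tcp [ 0.521  -0.2792  0.1313] th -131.1 r 79.9 F [-0.7  0.1 -0.7] torque cw -0.05 radial 0.4
```

View pics/wr12.png

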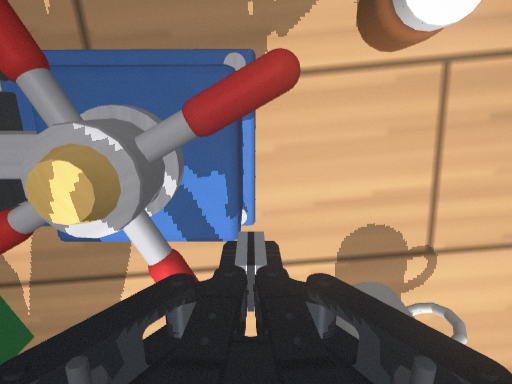

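```bash
python3 - <<'E'
from h import *
tq(); arc2(-131,range(-137,-180,-6)); print(); arc2(-179,range(-185,-230,-6))
E
```

```text
t 19.65 tcp [ 0.521  -0.2792  0.1313] th -131.1 r 79.9 F [-0.7  0.1 -0.7] torque cw -0.05 radial 0.4
-137 [-0.022, -0.018, 0.0]
-143 [-0.041, -0.037, 0.0]
-149 [-0.059, -0.059, 0.0]
-155 [-0.074, -0.082, 0.0]
-161 [-0.087, -0.107, 0.0]
-167 [-0.097, -0.133, 0.0]
-173 [-0.104, -0.16, 0.0]
-179 [-0.108, -0.188, 0.0]

-185 [-0.002, -0.028, 0.0]
-191 [0.0, -0.056, 0.0]
-197 [0.004, -0.083, 0.0]
-203 [0.012, -0.11, 0.0]
-209 [0.022, -0.136, 0.0]
-215 [0.034, -0.161, 0.0]
-221 [0.05, -0.185, 0.0]
-227 [0.067, -0.206, 0.0]
```

step_arm --deltas '[[[0, 0, 0, -0.022, -0.018, -0.012, -1], [0, 0, 0, -0.041, -0.037, -0.012, -1], [0, 0, 0, -0.059, -0.059, -0.012, -1], [0, 0, 0, -0.074, -0.082, -0.012, -1], [0, 0, 0, -0.087, -0.107, -0.012, -1], [0, 0, 0, -0.097, -0.133, -0.012, -1], [0, 0, 0, -0.104, -0.16, -0.012, -1], [0, 0, 0, -0.108, -0.188, -0.012, -1]]]'

```text
time_s: 20.65
tool_pos: [0.4983, -0.228, 0.1418]
eef_rot: [0.004, 0.999, -0.046, 0.005]
wrist_force: [2.1, -10.2, 2.2]
opening: -0.0001
```

```bash
python3 - <<'E'
from h import *
tq()
E
```

```text
t 20.65 tcp [ 0.4983 -0.228   0.1418] th -173.2 r 75.7 F [  2.1 -10.2   2.2] torque cw 0.78 radial -0.9
```

step_arm --deltas '[[[0, 0, 0, -0.006, -0.028, 0.01, -1], [0, 0, 0, -0.006, -0.056, 0.018, -1], [0, 0, 0, -0.002, -0.083, 0.018, -1], [0, 0, 0, 0.006, -0.11, 0.018, -1], [0, 0, 0, 0.016, -0.136, 0.018, -1], [0, 0, 0, 0.028, -0.161, 0.018, -1], [0, 0, 0, 0.044, -0.185, 0.018, -1], [0, 0, 0, 0.06, -0.206, 0.018, -1]]]'

```text
time_s: 21.65
tool_pos: [0.5168, -0.1673, 0.1348]
eef_rot: [0.003, 0.999, -0.046, -0.001]
wrist_force: [-3.6, -8.4, -1.0]
opening: -0.0002
```

```bash
python3 - <<'E'
from h import *
tq(); w=Cam('wrist'); cv2.imwrite('pics/wr13.png',w.px[:,:,::-1]); tq(); Cam('top').crop(220,140,370,220,5,'pics/t13.png')
E
```

```text
t 21.65 tcp [ 0.5168 -0.1673  0.1348] th 137.6 r 76.8 F [-3.6 -8.4 -1. ] torque cw 0.67 radial -3.0
t 21.70 tcp [ 0.5177 -0.1657  0.1347] th 136.3 r 77.2 F [-3.1 -6.6 -0.3] torque cw 0.54 radial -2.3
```

View pics/wr13.png

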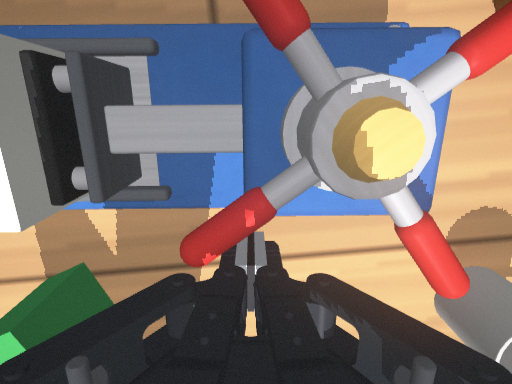

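View pics/t13.png

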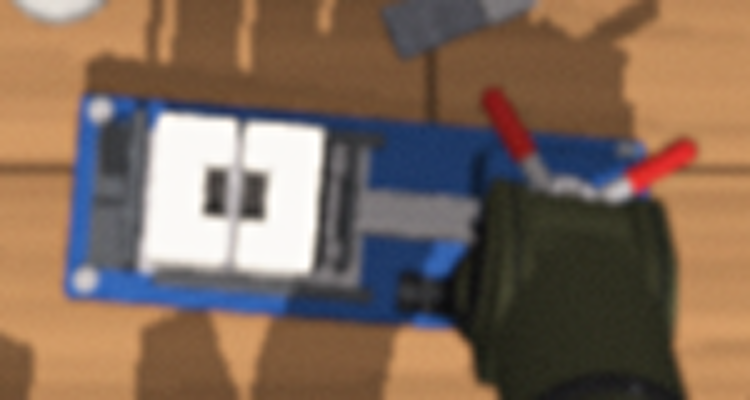

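```bash
python3 - <<'E'
from h import *
arc2(-227,[-219,-123])
E
```

```text
-219 [-0.023, 0.029, 0.0]
-123 [0.073, 0.414, 0.0]
```

step_arm --deltas '[[[0, 0, 0, -0.022, 0.026, -0.01, -1], [0, 0, 0, -0.026, 0.04, -0.12, -1], [0, 0, 0, -0.02, 0.1, -0.2, -1], [0, 0, 0, 0.02, 0.24, -0.2, -1], [0, 0, 0, 0.06, 0.37, -0.2, -1], [0, 0, 0, 0.073, 0.414, -0.19, -1], [0, 0, 0, 0.073, 0.414, -0.1, -1], [0, 0, 0, 0.073, 0.414, 0, -1]]]'

```text
time_s: 22.75
tool_pos: [0.5306, -0.2874, 0.134]
eef_rot: [-0.0, 0.999, -0.044, 0.002]
wrist_force: [-0.6, 0.1, 0.2]
opening: 0.0001
```

```bash
python3 - <<'E'
from h import *
tq(); w=Cam('wrist'); cv2.imwrite('pics/wr14.png',w.px[:,:,::-1]); tq(); t=Cam('top'); t.crop(220,140,370,220,5,'pics/t14.png'); tq(); arc2(-124,range(-129,-165,-5))
E
```

```text
t 22.75 tcp [ 0.5306 -0.2874  0.134 ] th -122.1 r 80.8 F [-0.6  0.1  0.2] torque cw -0.05 radial 0.3
t 22.80 tcp [ 0.528  -0.2859  0.1299] th -124.3 r 80.9 F [-0.9  0.3 -2.5] torque cw -0.08 radial 0.2
t 22.85 tcp [ 0.5279 -0.286   0.1314] th -124.2 r 81.0 F [-0.8  0.9 -0.9] torque cw -0.09 radial -0.3
-129 [-0.02, -0.012, 0.0]
-134 [-0.038, -0.026, 0.0]
-139 [-0.056, -0.041, 0.0]
-144 [-0.072, -0.058, 0.0]
-149 [-0.086, -0.076, 0.0]
-154 [-0.099, -0.096, 0.0]
-159 [-0.11, -0.116, 0.0]
-164 [-0.12, -0.138, 0.0]
```

View pics/wr14.png

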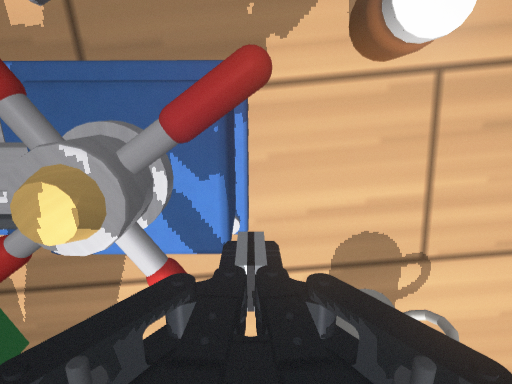

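step_arm --deltas '[[[0, 0, 0, -0.02, -0.012, -0.014, -1], [0, 0, 0, -0.038, -0.026, -0.014, -1], [0, 0, 0, -0.056, -0.041, -0.01, -1], [0, 0, 0, -0.072, -0.058, -0.006, -1], [0, 0, 0, -0.086, -0.076, -0.003, -1], [0, 0, 0, -0.099, -0.096, 0, -1], [0, 0, 0, -0.11, -0.116, 0, -1], [0, 0, 0, -0.12, -0.138, 0, -1]]]'

```text
time_s: 23.85
tool_pos: [0.5031, -0.249, 0.1368]
eef_rot: [0.004, 0.999, -0.045, 0.007]
wrist_force: [5.2, -8.5, 4.9]
opening: 0.0001
```

```bash
python3 - <<'E'
from h import *
tq(); t=Cam('top'); tq(); t.crop(220,140,370,220,5,'pics/t15.png'); arc2(-164,np.arange(-166,-181,-2.))
E
```

```text
t 23.85 tcp [ 0.5031 -0.249   0.1368] th -156.9 r 76.5 F [ 5.2 -8.5  4.9] torque cw 0.76 radial -1.5
t 23.90 tcp [ 0.5023 -0.2474  0.1366] th -158.2 r 76.7 F [ 5.4 -7.9  5.2] torque cw 0.71 radial -2.1
-166.0 [-0.003, -0.009, 0.0]
-168.0 [-0.006, -0.018, 0.0]
-170.0 [-0.009, -0.026, 0.0]
-172.0 [-0.011, -0.036, 0.0]
-174.0 [-0.013, -0.045, 0.0]
-176.0 [-0.014, -0.054, 0.0]
-178.0 [-0.016, -0.063, 0.0]
-180.0 [-0.017, -0.072, 0.0]
```

View pics/t15.png

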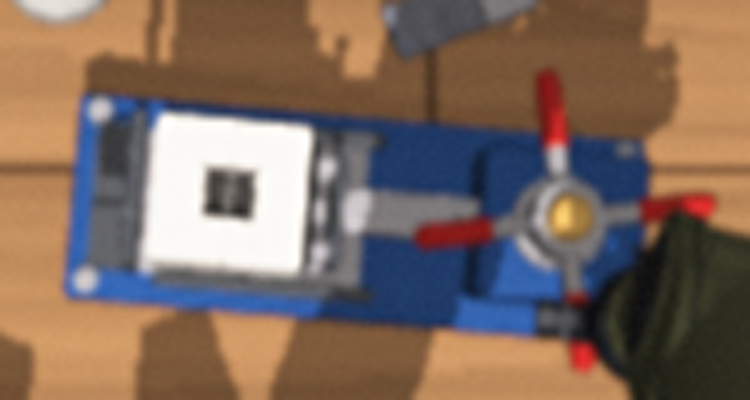

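step_arm --deltas '[[[0, 0, 0, -0.004, -0.009, 0, -1], [0, 0, 0, -0.008, -0.018, 0, -1], [0, 0, 0, -0.012, -0.026, 0, -1], [0, 0, 0, -0.014, -0.036, 0, -1], [0, 0, 0, -0.016, -0.045, 0, -1], [0, 0, 0, -0.018, -0.054, 0, -1], [0, 0, 0, -0.02, -0.063, 0, -1], [0, 0, 0, -0.021, -0.072, 0, -1]]]'

```text
time_s: 24.9
tool_pos: [0.4967, -0.2277, 0.1358]
eef_rot: [0.004, 0.999, -0.046, 0.005]
wrist_force: [3.3, -11.8, 1.6]
opening: 0.0001
```

```bash
python3 - <<'E'
from h import *
tq(); arc2(-180,np.arange(-181,-189,-1.))
E
```

```text
t 24.90 tcp [ 0.4967 -0.2277  0.1358] th -173.5 r 77.3 F [  3.3 -11.8   1.6] torque cw 0.94 radial -2.0
-181.0 [-0.0, -0.005, 0.0]
-182.0 [-0.001, -0.009, 0.0]
-183.0 [-0.001, -0.014, 0.0]
-184.0 [-0.001, -0.019, 0.0]
-185.0 [-0.001, -0.023, 0.0]
-186.0 [-0.001, -0.028, 0.0]
-187.0 [-0.001, -0.032, 0.0]
-188.0 [-0.001, -0.037, 0.0]
```

step_arm --deltas '[[[0, 0, 0, 0, -0.003, 0, -1], [0, 0, 0, 0, -0.006, 0, -1], [0, 0, 0, 0, -0.009, 0, -1], [0, 0, 0, 0, -0.012, 0, -1], [0, 0, 0, 0, -0.015, 0, -1], [0, 0, 0, 0, -0.018, 0, -1], [0, 0, 0, 0, -0.021, 0, -1], [0, 0, 0, 0, -0.024, 0, -1]]]'

```text
time_s: 25.9
tool_pos: [0.4973, -0.2209, 0.1358]
eef_rot: [0.004, 0.999, -0.046, 0.005]
wrist_force: [3.7, -11.3, 1.3]
opening: 0.0001
```

```bash
python3 - <<'E'
from h import *
tq(); t=Cam('top'); tq(); t.crop(220,140,370,220,5,'pics/t16.png');Cam('scene').crop(140,150,340,270,4,'pics/s16.png')
E
```

```text
t 25.90 tcp [ 0.4973 -0.2209  0.1358] th -178.6 r 76.3 F [  3.7 -11.3   1.3] torque cw 0.87 radial -3.4
t 25.95 tcp [ 0.4973 -0.2207  0.1358] th -178.7 r 76.3 F [  3.4 -10.3   2.3] torque cw 0.79 radial -3.2
```

View pics/t16.png

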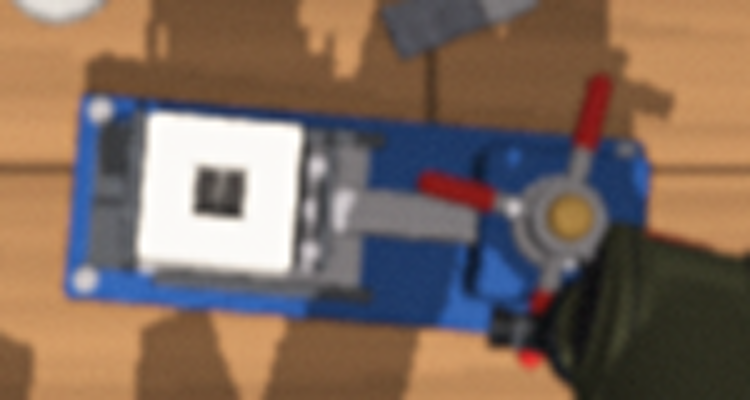

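View pics/s16.png

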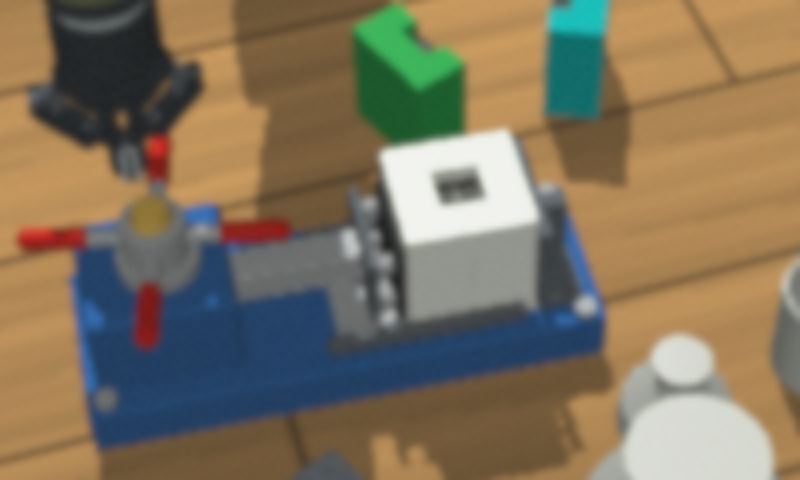

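step_arm --deltas '[[[0, 0, 0, -0.002, -0.004, 0, -1], [0, 0, 0, -0.004, -0.008, 0, -1], [0, 0, 0, -0.005, -0.012, 0, -1], [0, 0, 0, -0.005, -0.016, 0, -1], [0, 0, 0, -0.005, -0.02, 0, -1], [0, 0, 0, -0.005, -0.024, 0, -1], [0, 0, 0, -0.005, -0.028, 0, -1], [0, 0, 0, -0.005, -0.032, 0, -1]]]'

```text
time_s: 27.0
tool_pos: [0.4957, -0.2113, 0.1354]
eef_rot: [0.004, 0.999, -0.047, 0.004]
wrist_force: [3.4, -11.4, -0.1]
opening: -0.0002
```

```bash
python3 - <<'E'
from h import *
tq(); w=Cam('wrist'); tq(); cv2.imwrite('pics/wr17.png',w.px[:,:,::-1])
E
```

```text
t 27.00 tcp [ 0.4957 -0.2113  0.1354] th 174.3 r 78.1 F [  3.4 -11.4  -0.1] torque cw 0.86 radial -4.5
t 27.05 tcp [ 0.4958 -0.2111  0.1354] th 174.2 r 78.1 F [  2.8 -11.1   0.1] torque cw 0.84 radial -3.9
```

View pics/wr17.png

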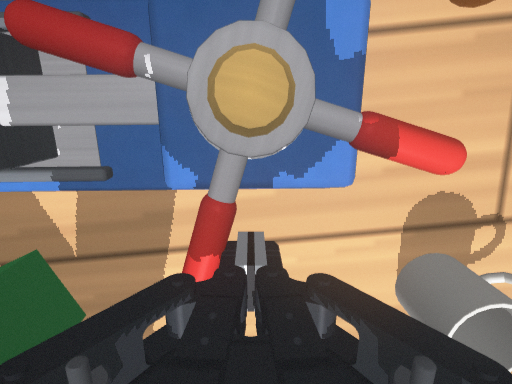

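step_arm --deltas '[[[0, 0, 0, 0, -0.004, 0, -1], [0, 0, 0, 0, -0.008, 0, -1], [0, 0, 0, 0.001, -0.012, 0, -1], [0, 0, 0, 0.001, -0.016, 0, -1], [0, 0, 0, 0.002, -0.02, 0, -1], [0, 0, 0, 0.003, -0.024, 0, -1], [0, 0, 0, 0.003, -0.028, 0, -1], [0, 0, 0, 0.004, -0.032, 0, -1]]]'

```text
time_s: 28.05
tool_pos: [0.4969, -0.2037, 0.1353]
eef_rot: [0.005, 0.999, -0.048, 0.004]
wrist_force: [1.6, -16.2, 0.0]
opening: -0.0001
```

```bash
python3 - <<'E'
from h import *
tq(); t=Cam('top'); tq(); t.crop(220,140,370,220,5,'pics/t18.png')
E
```

```text
t 28.05 tcp [ 0.4969 -0.2037  0.1353] th 168.7 r 78.1 F [  1.6 -16.2   0. ] torque cw 1.22 radial -4.7
t 28.10 tcp [ 0.497  -0.2035  0.1353] th 168.6 r 78.0 F [  1.6 -14.9  -0.4] torque cw 1.11 radial -4.5
```

View pics/t18.png

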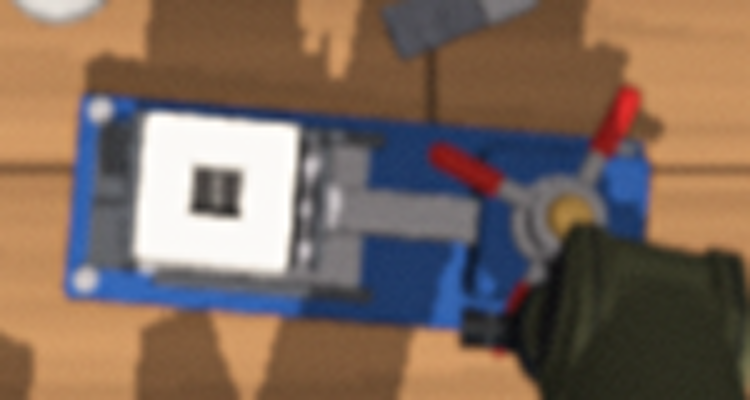

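step_arm --deltas '[[[0, 0, 0, 0, -0.002, 0, -1], [0, 0, 0, 0.001, -0.004, 0, -1], [0, 0, 0, 0.001, -0.006, 0, -1], [0, 0, 0, 0.002, -0.008, 0, -1], [0, 0, 0, 0.002, -0.01, 0, -1], [0, 0, 0, 0.003, -0.012, 0, -1], [0, 0, 0, 0.003, -0.013, 0, -1], [0, 0, 0, 0.004, -0.015, 0, -1]]]'

```text
time_s: 29.1
tool_pos: [0.4982, -0.2005, 0.1353]
eef_rot: [0.006, 0.999, -0.048, 0.004]
wrist_force: [1.2, -16.9, -0.7]
opening: -0.0
```

```bash
python3 - <<'E'
from h import *
tq()
E
```

```text
t 29.10 tcp [ 0.4982 -0.2005  0.1353] th 166.2 r 77.5 F [  1.2 -16.9  -0.7] torque cw 1.25 radial -5.2
```

step_arm --deltas '[[[0, 0, 0, 0, 0, 0, -1], [0, 0, 0, 0, 0, 0, -1], [0, 0, 0, 0, 0, 0, -1], [0, 0, 0, 0, 0, 0, -1], [0, 0, 0, 0.001, -0.004, 0, -1], [0, 0, 0, 0.002, -0.007, 0, -1], [0, 0, 0, 0.003, -0.01, 0, -1], [0, 0, 0, 0.004, -0.013, 0, -1]]]'

```text
time_s: 30.1
tool_pos: [0.4995, -0.1976, 0.1353]
eef_rot: [0.006, 0.999, -0.049, 0.004]
wrist_force: [1.3, -19.9, -1.0]
opening: 0.0001
```

```bash
python3 - <<'E'
from h import *
tq(); t=Cam('top');w=Cam('wrist'); tq(); t.crop(220,140,370,220,5,'pics/t19.png'); cv2.imwrite('pics/wr19.png',w.px[:,:,::-1])
E
```

```text
t 30.10 tcp [ 0.4995 -0.1976  0.1353] th 163.9 r 77.0 F [  1.3 -19.9  -1. ] torque cw 1.45 radial -6.7
t 30.20 tcp [ 0.4991 -0.1972  0.1352] th 163.7 r 77.5 F [ -0.3 -17.2  -0.8] torque cw 1.29 radial -4.5
```

View pics/wr19.png

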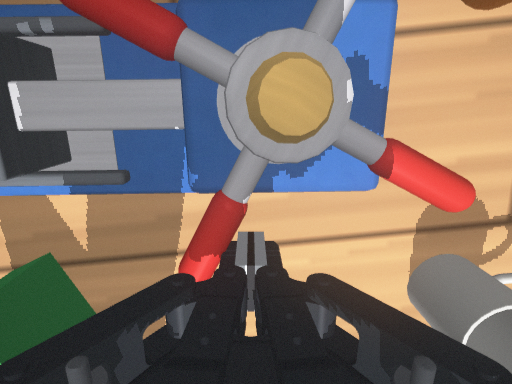

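Moving torque has climbed from about 0.86 N m (sliding) to 1.45, so the capstan is snug and clearly stiffened. I stop here, back off and lift clear.

step_arm --deltas '[[[0, 0, 0, -0.008, 0.02, 0, -1], [0, 0, 0, -0.012, 0.05, 0, -1], [0, 0, 0, -0.014, 0.07, -0.02, -1], [0, 0, 0, -0.014, 0.07, -0.12, -1], [0, 0, 0, -0.014, 0.07, -0.25, -1], [0, 0, 0, -0.1, 0.07, -0.35, -1], [0, 0, 0, -0.22, 0.07, -0.4, -1], [0, 0, 0, -0.3, 0.07, -0.4, -1]]]'

```text
time_s: 31.2
tool_pos: [0.4062, -0.2002, 0.2551]
eef_rot: [0.001, 0.999, -0.044, 0.002]
wrist_force: [-0.6, 0.6, 0.9]
opening: 0.0001
```

step_arm --deltas '[[[0, 0, 0, -0.03, -0.15, 0, -1], [0, 0, 0, -0.03, -0.3, 0, -1], [0, 0, 0, -0.03, -0.45, 0, -1], [0, 0, 0, -0.03, -0.55, 0, -1], [0, 0, 0, -0.03, -0.6, 0, -1], [0, 0, 0, -0.03, -0.6, 0, -1], [0, 0, 0, -0.03, -0.6, 0, -1], [0, 0, 0, -0.03, -0.6, 0, -1]]]'

```text
time_s: 32.2
tool_pos: [0.4138, -0.0217, 0.2534]
eef_rot: [0.001, 0.999, -0.045, 0.001]
wrist_force: [0.3, 0.7, 0.7]
opening: -0.0002
```

```bash
python3 - <<'E'
from h import *
tq(); t=Cam('top');w=Cam('wrist'); s=Cam('scene'); t.crop(220,140,370,220,5,'pics/t20.png'); cv2.imwrite('pics/wr20.png',w.px[:,:,::-1]); s.crop(140,150,340,270,4,'pics/s20.png'); cv2.imwrite('pics/tf.png',t.px[:,:,::-1])
E
```

```text
t 32.20 tcp [ 0.4138 -0.0217  0.2534] th 129.0 r 253.8 F [0.3 0.7 0.7] torque cw -0.17 radial 0.4
```

View pics/wr20.png

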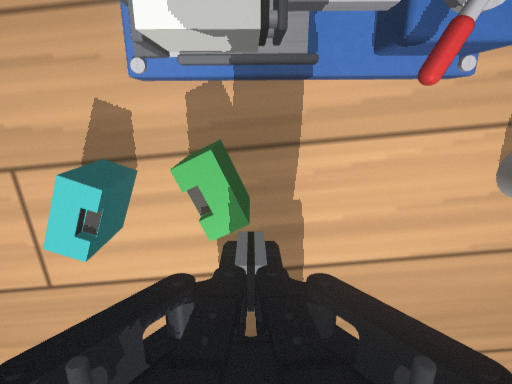

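View pics/s20.png

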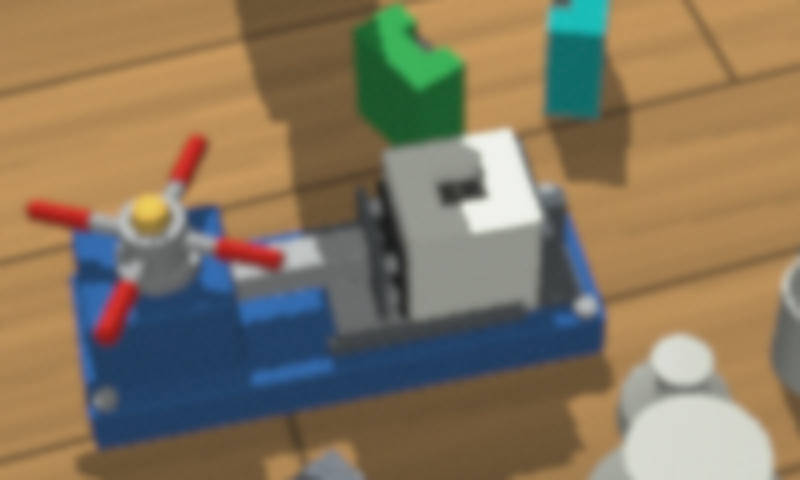

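View pics/t20.png

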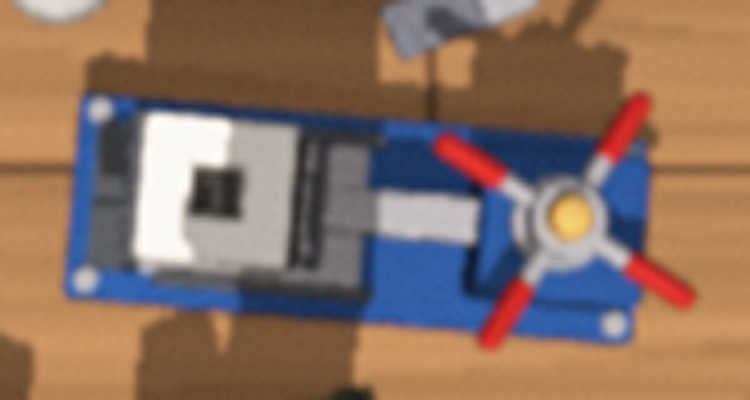

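View pics/tf.png

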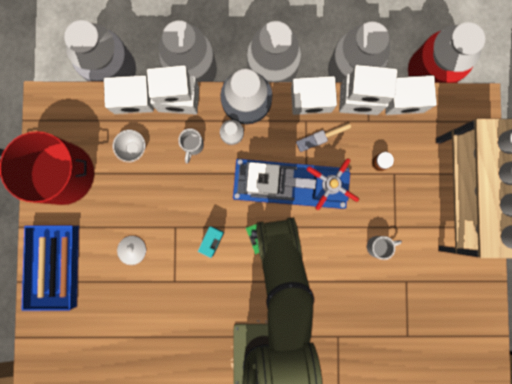

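```bash
python3 - <<'E'
from h import *
t=Cam('top'); hsv=cv2.cvtColor(t.px,cv2.COLOR_RGB2HSV); H,S,V=[hsv[...,i].astype(int) for i in range(3)]
red=(((H<6)|(H>174))&(S>170)&(V>120)).astype(np.uint8); red[:140]=0; red[230:]=0; red[:,:290]=0; red[:,370:]=0
N,L,st,ce=cv2.connectedComponentsWithStats(red); W=[t.at(*ce[i],.15)[:2] for i in range(1,N) if st[i,4]>15]; c=np.mean(W,0); print(c)
a=[np.degrees(np.arctan2(*(q-c)[::-1])) for q in W]; print(np.round(a,1)); m=np.mean([x%90 for x in a]); ap=np.radians((-(m+5))%90); print('a candidates',[round(ap+k*np.pi/2,3) for k in range(4)])
w=Cam('wrist'); w.crop(110,0,350,90,3.3,'pics/c20.png')
E
```

```text
[ 0.56969106 -0.21797411]
[ -32.5   57.7 -122.7  146.8]
a candidates [np.float64(0.483), np.float64(2.054), np.float64(3.625), np.float64(5.196)]
```

View pics/c20.png

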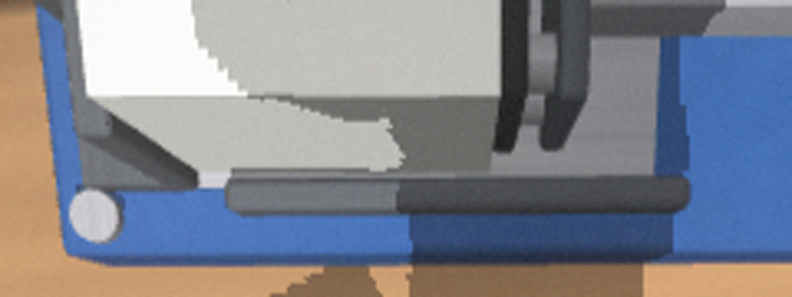

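```bash
python3 - <<'E'
from h import *
print(env.sign_off(), readout.sense()['time_s'])
E
```

```text
the job is handed in; nothing more can be done
the job is handed in; nothing more can be done
```

The loose white half now stands in the press with its notch facing the other half's. Both halves are clamped against the end stop, and I handed the job in at about 32 s.

**What I did:**
- I picked the half up off the table, turned it about 29° and set it down between the rails.
- I then wound the capstan clockwise with the shut fingers, pushing three spokes in turn, about 4.3 rad in all to roughly 5.2 rad.
- I stopped when the capstan had clearly stiffened, then backed off and lifted clear.

**Last checks:**
- **Clamping:** the torque felt while moving rose from about 0.75–0.86 N m to 1.2, then 1.45; paused it was 1.29. That suggests about 35 N of squeeze, between snug (25 N) and cracking (55 N).
- **Pictures:** the halves stand upright with their faces together, against the stop. The mugs, bowl, vase, lid, jar, brush and look-alikes are where they were.
- **Robot:** it is clear of everything, with wrist force close to zero.

**Where checks disagreed:**
- **Squeeze from capstan angle:** worked out from the angle and my estimate of the stop position (about 272 mm), the squeeze is nearer 20–26 N. That estimate is only good to about 2 mm, so I relied on the torque. If the angle figure is right, the clamp is only just snug or slightly under.
- **Loose half's position:** the top camera was about 4 mm off from the wrist camera, so I used the wrist camera.

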